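# Hang the pile of washed beakers on the draining board

### The job

Four washed beakers are piled upside down on the bench. Take the pile apart from the top, one beaker at a time, leaving the rest of the pile standing where it is, and hang each one mouth down on its own peg of the draining board, the smallest beaker on the shortest peg, and so on by size up to the largest on the longest. Lower each one until the peg's tip reaches its closed end before you let go (do not drop them or knock any over), and leave the round flask in its cork ring alone.

Things in the scene. Friction and masses are not known exactly. Their poses are not given: they have to be found in the camera images.
- beaker_smallest: smallest of four plain clear-glass beakers, upside down, top of the pile, on the small beaker. Straight cylinder 32 mm across (rim 35), 40 mm tall; inside 28.0 mm wide, 37 mm deep (closed end 3 mm thick). Origin: centre of the mouth (rim plane), its lower end in the pile; z along its axis from mouth to closed end, up at the start; the closed end's outer face is at z = 40 mm. Round: yaw is free.
- beaker_small: small of four plain clear-glass beakers, upside down, second from the top, on the large beaker. Straight cylinder 42 mm across (rim 45), 54 mm tall; inside 37.6 mm wide, 51 mm deep (closed end 3 mm thick). Origin: centre of the mouth (rim plane), its lower end in the pile; z along its axis from mouth to closed end, up at the start; the closed end's outer face is at z = 54 mm. Round: yaw is free.
- beaker_large: large of four plain clear-glass beakers, upside down, third from the top, on the largest beaker. Straight cylinder 52 mm across (rim 55), 70 mm tall; inside 47.0 mm wide, 67 mm deep (closed end 3 mm thick). Origin: centre of the mouth (rim plane), its lower end in the pile; z along its axis from mouth to closed end, up at the start; the closed end's outer face is at z = 70 mm. Round: yaw is free.
- beaker_largest: largest of four plain clear-glass beakers, upside down, bottom of the pile, on the bench. Straight cylinder 62 mm across (rim 65), 88 mm tall; inside 57.0 mm wide, 85 mm deep (closed end 3 mm thick). Origin: centre of the mouth (rim plane), its lower end in the pile; z along its axis from mouth to closed end, up at the start; the closed end's outer face is at z = 88 mm. Round: yaw is free.
- peg_longest_tip (a point): tip of the longest of the draining board's four white pegs (all fixed, one row, any order), the peg for the largest beaker: round rod 16 mm thick, round end, standing 100 mm square out of the sloping face. Point: the very end. Axes are the board's (z straight up): from foot to tip the peg runs along (-0.574, 0, 0.819), i.e. leans 35 degrees from upright to the board's front, -x.
- peg_long_tip (a point): tip of the long of the draining board's four white pegs (all fixed, one row, any order), the peg for the large beaker: round rod 14 mm thick, round end, standing 82 mm square out of the sloping face. Point: the very end. Axes are the board's (z straight up): from foot to tip the peg runs along (-0.574, 0, 0.819), i.e. leans 35 degrees from upright to the board's front, -x.
- peg_short_tip (a point): tip of the short of the draining board's four white pegs (all fixed, one row, any order), the peg for the small beaker: round rod 12 mm thick, round end, standing 66 mm square out of the sloping face. Point: the very end. Axes are the board's (z straight up): from foot to tip the peg runs along (-0.574, 0, 0.819), i.e. leans 35 degrees from upright to the board's front, -x.
- peg_shortest_tip (a point): tip of the shortest of the draining board's four white pegs (all fixed, one row, any order), the peg for the smallest beaker: round rod 9 mm thick, round end, standing 52 mm square out of the sloping face. Point: the very end. Axes are the board's (z straight up): from foot to tip the peg runs along (-0.574, 0, 0.819), i.e. leans 35 degrees from upright to the board's front, -x.
- board: fixed grey plastic draining board, 460 mm wide (y), 210 mm up the slope, sloping 35 degrees; low edge with drip trough in front (-x, roughly to the robot), top edge 155 mm high, rims 11 mm. Origin: on the bench under its middle; there the face is 84 mm up, and the pegs' feet stand in a row along y at y = -165, -55, 55, 165 mm. Place and turn vary.
- flask: round-bottomed glass flask, bulb 80 mm, neck 28 mm (rim 36), 112 mm tall, sitting in a cork ring 86 mm across and 28 mm high, both together 140 mm high, 12 cm or more from the pile; leave it alone. A wash bottle 180 mm high stands as far off. Origin: 33 mm below the bulb's centre, about 28 mm above the bench; z up.
There are look-alikes about, which are no part of the job. Leave any red look-alike of the beaker_large alone.

How it is judged:
On the way, in this order (a step that is already met when the one before it is completed fails the run):
1. the smallest beaker hangs on the shortest peg, let go, the rest of the pile still standing where it was (z of peg_shortest_tip in the frame of beaker_smallest between 0.031 and 0.04 m and x of peg_shortest_tip in the frame of beaker_smallest between -0.014 and 0.014 m and y of peg_shortest_tip in the frame of beaker_smallest between -0.014 and 0.014 m and contact force between the fingers and beaker_smallest below 0.1 N and linear speed of beaker_smallest below 0.05 m/s and distance of each of beaker_small, beaker_large, beaker_largest from where it was at the start of the episode below 0.025 m), for 0.2 s.
2. the small beaker hangs on the short peg, let go, the rest of the pile still standing where it was (z of peg_short_tip in the frame of beaker_small between 0.045 and 0.054 m and x of peg_short_tip in the frame of beaker_small between -0.0188 and 0.0188 m and y of peg_short_tip in the frame of beaker_small between -0.0188 and 0.0188 m and contact force between the fingers and beaker_small below 0.1 N and linear speed of beaker_small below 0.05 m/s and distance of each of beaker_large, beaker_largest from where it was at the start of the episode below 0.025 m), for 0.2 s.
3. the large beaker hangs on the long peg, let go, the rest of the pile still standing where it was (z of peg_long_tip in the frame of beaker_large between 0.061 and 0.07 m and x of peg_long_tip in the frame of beaker_large between -0.0235 and 0.0235 m and y of peg_long_tip in the frame of beaker_large between -0.0235 and 0.0235 m and contact force between the fingers and beaker_large below 0.1 N and linear speed of beaker_large below 0.05 m/s and distance of beaker_largest from where it was at the start of the episode below 0.025 m), for 0.2 s.
4. the largest beaker hangs on the longest peg, let go (z of peg_longest_tip in the frame of beaker_largest between 0.079 and 0.088 m and x of peg_longest_tip in the frame of beaker_largest between -0.0285 and 0.0285 m and y of peg_longest_tip in the frame of beaker_largest between -0.0285 and 0.0285 m and contact force between the fingers and beaker_largest below 0.1 N and linear speed of beaker_largest below 0.05 m/s), for 0.2 s.
At the end, for the whole second after the job is handed in: Every beaker hangs on its own peg by size (smallest on shortest, small on short, large on long, largest on longest), the peg's tip inside it and within 6 mm of the closed end, let go and at rest; the round flask is within 20 mm of where it was (all of step 4 and z of peg_shortest_tip in the frame of beaker_smallest between 0.031 and 0.04 m and x of peg_shortest_tip in the frame of beaker_smallest between -0.014 and 0.014 m and y of peg_shortest_tip in the frame of beaker_smallest between -0.014 and 0.014 m and contact force between the fingers and beaker_smallest below 0.1 N and linear speed of each of beaker_smallest, beaker_small, beaker_large below 0.05 m/s and z of peg_short_tip in the frame of beaker_small between 0.045 and 0.054 m and x of peg_short_tip in the frame of beaker_small between -0.0188 and 0.0188 m and y of peg_short_tip in the frame of beaker_small between -0.0188 and 0.0188 m and contact force between the fingers and beaker_small below 0.1 N and z of peg_long_tip in the frame of beaker_large between 0.061 and 0.07 m and x of peg_long_tip in the frame of beaker_large between -0.0235 and 0.0235 m and y of peg_long_tip in the frame of beaker_large between -0.0235 and 0.0235 m and contact force between the fingers and beaker_large below 0.1 N and angular speed of each of beaker_smallest, beaker_small, beaker_large, beaker_largest below 0.3 rad/s and distance of flask from where it was at the start of the episode below 0.02 m); the robot touches nothing.
It fails at once if the round flask in its cork ring was pushed more than 20 mm or tipped over (distance of flask from where it was at the start of the episode above 0.02 m or angle between flask's own z axis and vertical above 0.5 rad).
It fails at once if a beaker was knocked over (more than 70 degrees from upside down) (angle between any of beaker_smallest, beaker_small, beaker_large, beaker_largest's own z axis and vertical above 1.22 rad).
It fails at once if a beaker was dropped (let go and falling faster than 0.6 m/s, a drop of about 2 cm) ((linear speed of beaker_smallest above 0.6 m/s and contact force between the fingers and beaker_smallest below 0.01 N) or (linear speed of beaker_small above 0.6 m/s and contact force between the fingers and beaker_small below 0.01 N) or (linear speed of beaker_large above 0.6 m/s and contact force between the fingers and beaker_large below 0.01 N) or (linear speed of beaker_largest above 0.6 m/s and contact force between the fingers and beaker_largest below 0.01 N)).
It also fails if it takes over 109 s, if anything falls off the work surface, if the arm or the gripper's body presses on something with over 40 N, if the wrist force passes 120 N, or if a joint passes its speed limit or range.

### The arm

A 6-joint arm with a two-finger parallel gripper is mounted at the origin on the work surface. World frame = base frame: x ahead of the robot, y to its left, z up, the work surface at z = 0. Lengths are in m, angles in rad, forces in N, time in s.
With the tool pointing down it reaches from about 0.35 to 0.85 m from the base axis. Payload 8.1 kg.
Tool frame: the origin (TCP) lies between the finger pads; the fingertips stand 25 mm ahead of it and the grasp point (between the pads) lies 6 mm ahead of it (robot.tip_extent is the distance from the TCP to the fingertips, in m); z points along the fingers, y is the direction in which the jaws open and shut (so a half turn about z gives the same grasp; the last joint's range is limited). The gripper opens to 93 mm and grips with 3 to 60 N. Pads are 15 mm wide; open, the fingers measure 128 mm over their backs; the gripper's body (75 mm by 188 mm) begins 65 mm behind the grasp point.
Start: joints at [1.041, 0.13, 1.488, -0, 1.523, -0.085], TCP at [0.258, 0.542, 0.244] pointing down, gripper open.
Joint ranges: [-2.96, 2.96], [-0.89, 2.26], [0.02, 2.5], [-1.34, 4.48], [0, 2.73], [-2.66, 2.66]. Speed limits (rad/s): [2.39, 2.39, 2.79, 3.14, 3.14, 3.14].

### API

Orientations are given as a rotation vector (axis times angle).
In Python, from plant import robot gives the robot as it stands.
- The arm moves only by the tool drive_tool, never from a script. Its argument "increments" is a list of rows, each a list of 7 numbers: the closure, from 0 (fully open) to 1 (shut), then the shift along the world's x, y, z in units of 25 mm (1.0 is 25 mm), then the turn, a rotation vector about the world's x, y, z in rad. In form: [[gripper, dx, dy, dz, rx, ry, rz], ...]. A call has 1 to 20 rows; each row is the pose to reach, as a shift and turn from the pose commanded when the call began; what a row does not reach only later rows make up. A row lasts 1/12 s, in which the tool goes at most 41.7 mm and 7.16 degrees, less where a joint would pass 70% of its speed; a pose out of reach is approached as far as the arm can. A call with a gripper value outside its range is refused whole. The fingers move at their own pace and stop on an object; "squeeze" is the grip in N (left out, the last holds). Time passes only in rows, so rows that repeat a pose let the fingers close. It gives the time, the measured TCP pose, the force and the opening at its end, in the units of the state.
- robot.read_state(): the state, without advancing time (a new reading comes with each control period).
- robot.read_camera(name): name is "side" or "top" or "wrist"; returns a dict with "image" (420x560x3 uint8, red, green, blue), "fx", "fy", "cx", "cy" (pixels), "dist" ([k1, k2, p1, p2, k3] as OpenCV has them; the pictures are not rectified), "T" (4x4, takes a point from camera to world coordinates); the wrist camera has in their place "mount" (4x4, takes a point from camera to tool coordinates, whose origin is the TCP and whose axes are the flange's). Camera axes: x right, y down, z forward; pixel columns grow to the right and rows downward; lengths in m; the calibration is good to about 2 mm. A picture is of the moment at which its call begins: read the wrist's pose just before it. There is no depth.
- robot.close_job(): hands the job in, once; it reports no verdict.
The state is a dict: "t": time; "q": joint angles; "dq": joint speeds; "joint_torque": joint torques, N m; "tool_pos": TCP position; "orientation": TCP orientation; "force": force on the tool from outside, world axes, zero at the start; "wrist_torque": the same for the moment, N m; "opening": finger opening in m.
Only numpy, scipy, OpenCV 4.12 (cv2) and the standard library are available. Lean on these libraries where they do the work, as an engineer would, in place of code of your own. Each camera call takes 0.05 s, during which the arm holds its last target.

## Working session

There is one attempt and no reset: what is moved stays moved. The work goes in short steps, Python scripts to look and compute and a tool call to move; the robot and the scene stay as the last step left them, time stands still between calls to the robot, and variables do not carry over. Pictures are saved under pics/ and viewed, and the job is handed in when it is done.

Besides the shell and the picture viewer there is one more tool, called after "Call:" by a JSON object that holds its "api" and its "payload". drive_tool: Moves the arm, as the interface text tells. Its arguments: {"type":"object","properties":{"increments":{"type":"array"},"squeeze":{"type":"number"}},"required":["increments"]}

```bash
ls; mkdir -p pics; cat > h.py <<'E'
import numpy as np, cv2, sys
from scipy.spatial.transform import Rotation as R
from plant import robot
def K(c): return np.array([[c['fx'],0,c['cx']],[0,c['fy'],c['cy']],[0,0,1.]])
def snap(name,fn):
    s=robot.read_state(); c=robot.read_camera(name)
    cv2.imwrite('pics/'+fn,c['image'][:,:,::-1])
    if name=='wrist':
        T=np.eye(4);T[:3,:3]=R.from_rotvec(s['orientation']).as_matrix();T[:3,3]=s['tool_pos'];c['T']=T@c['mount']
    np.save('pics/'+fn[:-4]+'.npy',{k:c[k] for k in c},allow_pickle=True)
    return c
def load(fn): return np.load('pics/'+fn+'.npy',allow_pickle=True).item()
def ray(c,u,v):
    p=cv2.undistortPoints(np.array([[[u,v]]],float),K(c),np.array(c['dist'],float))[0,0]
    d=c['T'][:3,:3]@np.array([p[0],p[1],1]); return c['T'][:3,3],d/np.linalg.norm(d)
def onz(c,u,v,z):
    o,d=ray(c,u,v); return o+d*(z-o[2])/d[2]
def proj(c,P):
    Ti=np.linalg.inv(c['T']); P=np.atleast_2d(P)
    return cv2.projectPoints(P@Ti[:3,:3].T+Ti[:3,3],np.zeros(3),np.zeros(3),K(c),np.array(c['dist'],float))[0][:,0]
def tri(l):
    A=np.zeros((3,3));b=np.zeros(3)
    for c,u,v in l:
        o,d=ray(c,u,v);M=np.eye(3)-np.outer(d,d);A+=M;b+=M@o
    return np.linalg.solve(A,b)
def crop(fn,x0,y0,x1,y1,k,out):
    i=cv2.imread('pics/'+fn)[y0:y1,x0:x1]; cv2.imwrite('pics/'+out,cv2.resize(i,None,fx=k,fy=k,interpolation=cv2.INTER_CUBIC))
E
python3 - <<'E'
from h import *
for n in ['side','top','wrist']:
    c=snap(n,n+'0.png'); print(n,c['T'].round(3).tolist(),c['fx'],c['dist'])
s=robot.read_state();print(s)
E
```

```text
pics
side [[0.769, -0.369, 0.523, 0.077], [-0.64, -0.435, 0.634, -0.585], [-0.006, -0.821, -0.57, 0.663], [0.0, 0.0, 0.0, 1.0]] 439.0201112436107 [-0.06012587  0.          0.          0.          0.        ]
top [[0.012, -0.996, 0.084, 0.474], [-1.0, -0.011, 0.015, -0.021], [-0.014, -0.084, -0.996, 1.208], [0.0, 0.0, 0.0, 1.0]] 430.7543903854741 [-0.08522732  0.          0.          0.          0.        ]
wrist [[0.431, 0.872, 0.231, 0.194], [0.903, -0.416, -0.111, 0.571], [-0.001, 0.257, -0.967, 0.383], [0.0, 0.0, 0.0, 1.0]] 329.80356134471396 [-0.00646692  0.          0.          0.          0.        ]
{'t': 0.15, 'q': array([ 1.04063443e+00,  1.31017616e-01,  1.48902430e+00, -1.31720379e-05,
        1.52302538e+00, -8.53917476e-02]), 'dq': array([ 0.00140036, -0.00236881, -0.00120462,  0.00048606,  0.00072582,
        0.00051198]), 'joint_torque': array([ 7.17221010e-04, -5.60472000e+01, -4.92336988e+01,  7.68934283e-02,
        3.06179922e-02, -1.45136364e-04]), 'tool_pos': array([0.25792023, 0.54127793, 0.24281318]), 'orientation': array([-6.92802051e-01, -3.06380432e+00,  2.21346699e-03]), 'force': array([ 0.01808911, -0.02694444,  0.21192901]), 'wrist_torque': array([ 0.03308029,  0.05882584, -0.00565005]), 'opening': 0.09242663337289729}
```

View pics/side0.png

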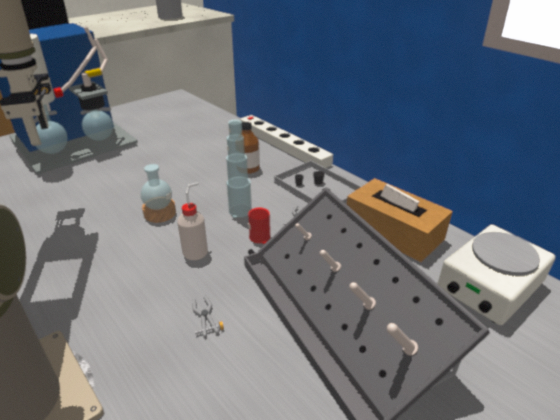

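View pics/top0.png

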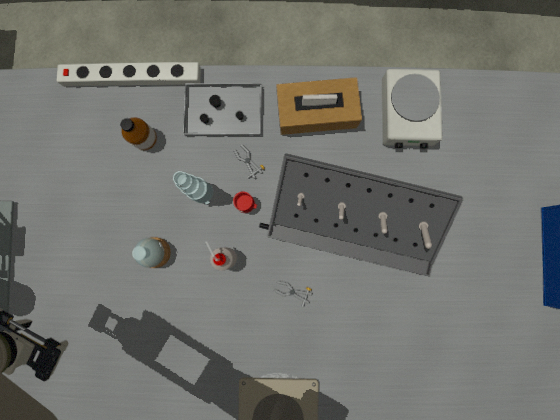

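View pics/wrist0.png

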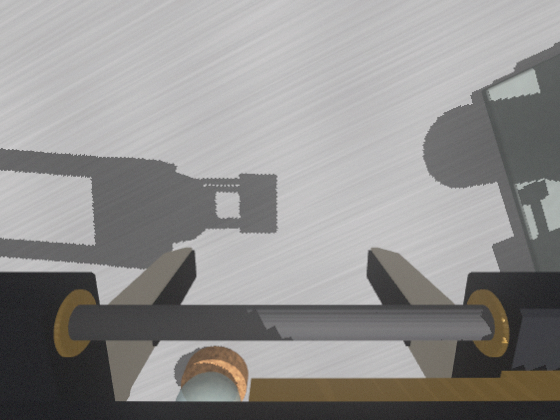

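```bash
python3 - <<'E'
from h import *
crop('side0.png',200,110,340,260,5,'s_a.png')
crop('side0.png',240,180,480,380,3.3,'s_b.png')
crop('top0.png',160,150,270,230,7,'t_a.png')
crop('top0.png',260,150,470,280,3.8,'t_b.png')
E
```

```text
(no output)
```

View pics/s_a.png

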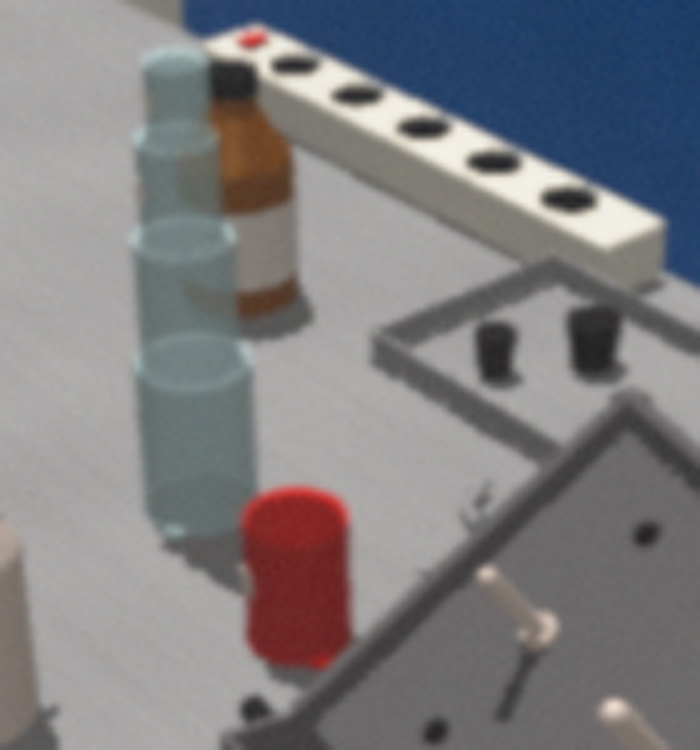

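View pics/s_b.png

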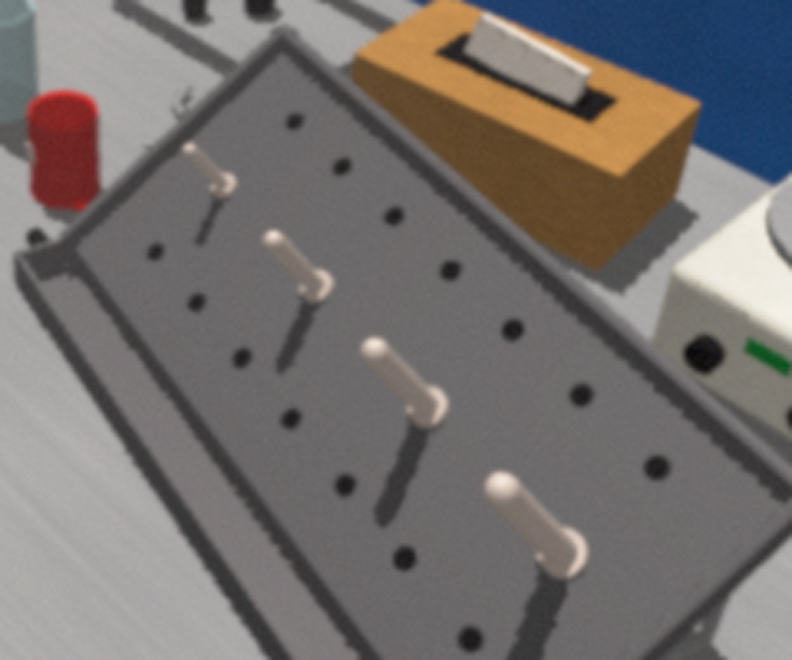

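View pics/t_a.png

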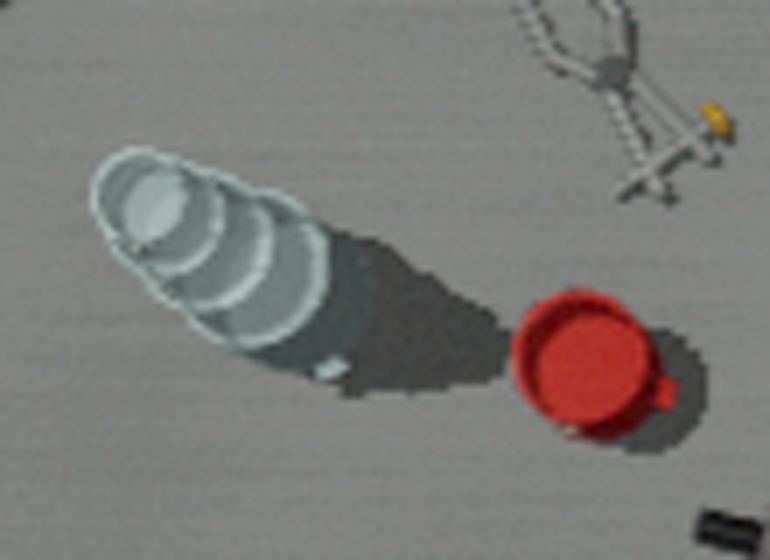

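View pics/t_b.png

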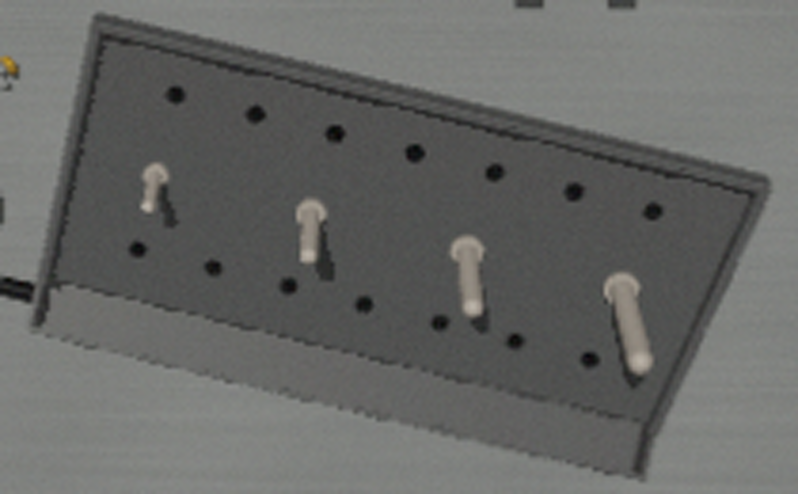

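```bash
cat > board.py <<'E'
from h import *
from scipy.optimize import least_squares
ax=np.array([-np.sin(np.radians(35)),0,np.cos(np.radians(35))])
PEG=dict(shortest=(.052,.0045),short=(.066,.006),long=(.082,.007),longest=(.1,.008))
def W(p,P):
    c,s=np.cos(p[2]),np.sin(p[2]); P=np.atleast_2d(P)
    return np.c_[p[0]+c*P[:,0]-s*P[:,1],p[1]+s*P[:,0]+c*P[:,1],P[:,2]]
Y=dict(shortest=.165,short=.055,long=-.055,longest=-.165)
def tip(n,back=0): return np.array([0,Y[n],.084])+ax*(PEG[n][0]-back)
E
python3 - <<'E'
from board import *
S=load('side0');T=load('top0')
N=['shortest','short','long','longest']
sp=dict(zip(N,[(296.7,224.5),(322.4,251.8),(353,285.2),(391.5,326.7)]))
tp=dict(zip(N,[(299,204.7),(341.1,218.2),(384.5,231.8),(428.4,246)]))
sf=dict(zip(N,[(308.5,235.5),(335.5,266),(369,303),(409.5,346)]))
P=np.vstack([tip(n,PEG[n][1]) for n in N])
def res(p,b=0):
    w=W(p[:3],P)
    return np.r_[(proj(S,w)-np.array([sp[n] for n in N])).ravel(),(proj(T,w)-np.array([tp[n] for n in N])).ravel()]
r=least_squares(res,[.6,-.15,-.2]);print(r.x,r.fun.round(1))
for n in N:
    print(n,W(r.x,tip(n)).round(4),tri([(S,*sp[n]),(T,*tp[n])]).round(4), W(r.x,tip(n,PEG[n][1])).round(4))
# pile
for (u,v),z in zip([(155,205)],[.252]): print(onz(T,u/7+160,v/7+150,z))
E
```

```text
[ 0.56764338 -0.2135658  -0.22660583] [ 0.   0.8 -0.4  1.1 -0.2  1.2 -0.2  1.7 -0.7 -0.3 -0.6 -1.1 -0.9 -1.3
 -0.8 -1.2]
shortest [[ 0.5757 -0.0461  0.1266]] [ 0.5768 -0.0482  0.1266] [[ 0.5782 -0.0467  0.1229]]
short [[ 0.5431 -0.1515  0.1381]] [ 0.5441 -0.1538  0.1379] [[ 0.5465 -0.1522  0.1331]]
long [[ 0.5095 -0.2566  0.1512]] [ 0.5106 -0.259   0.1508] [[ 0.5134 -0.2575  0.1454]]
longest [[ 0.4747 -0.3615  0.1659]] [ 0.4765 -0.3629  0.1655] [[ 0.4792 -0.3625  0.1594]]
[0.61987906 0.2190772  0.252     ]
```

```bash
python3 - <<'E'
from board import *
S=load('side0');T=load('top0')
for n,(u,v),z in zip(['smallest','small','large','largest','base'],[(178,62),(177,140),(183,238),(195,362),(202,505)],[.252,.212,.158,.088,0]):
    print(n,onz(S,u/5+200,v/5+110,z).round(4))
p=onz(S,235.6,122.4,.252); print(tri([(S,235.6,122.4),(T,182.1,179.3)]))
def circ(c,x,y,z,r):
    t=np.linspace(0,2*np.pi,60);return proj(c,np.c_[x+r*np.cos(t),y+r*np.sin(t),0*t+z])
i=cv2.resize(cv2.imread('pics/top0.png')[150:230,160:270],None,fx=7,fy=7,interpolation=cv2.INTER_CUBIC)
j=cv2.resize(cv2.imread('pics/side0.png')[110:230,200:290],None,fx=5,fy=5,interpolation=cv2.INTER_CUBIC)
X,Yc=.620,.218
for z,r in [(.252,.016),(.212,.021),(.158,.026),(.088,.031),(0.0,.0325)]:
    cv2.polylines(i,[((circ(T,X,Yc,z,r)-[160,150]+.5)*7).astype(int)],True,(0,0,255))
    cv2.polylines(j,[((circ(S,X,Yc,z,r)-[200,110]+.5)*5).astype(int)],True,(0,0,255))
cv2.imwrite('pics/ov_t.png',i);cv2.imwrite('pics/ov_s.png',j)
print('red',onz(T,245,202,.04),'flask',onz(T,148,252,.08),'wash',onz(T,225,259,.05))
E
```

```text
smallest [0.6228 0.2213 0.252 ]
small [0.6206 0.2229 0.212 ]
large [0.6219 0.2248 0.158 ]
largest [0.6223 0.2215 0.088 ]
base [0.6209 0.2211 0.    ]
[0.62009241 0.21840824 0.2536609 ]
red [0.59106273 0.09696591 0.04      ] flask [0.45168101 0.34783922 0.08      ] wash [0.43576005 0.14693352 0.05      ]
```

View pics/ov_t.png

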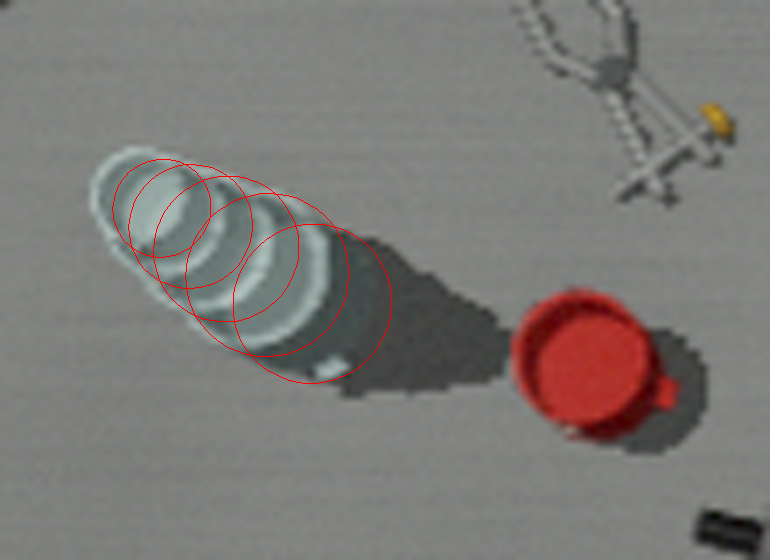

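View pics/ov_s.png

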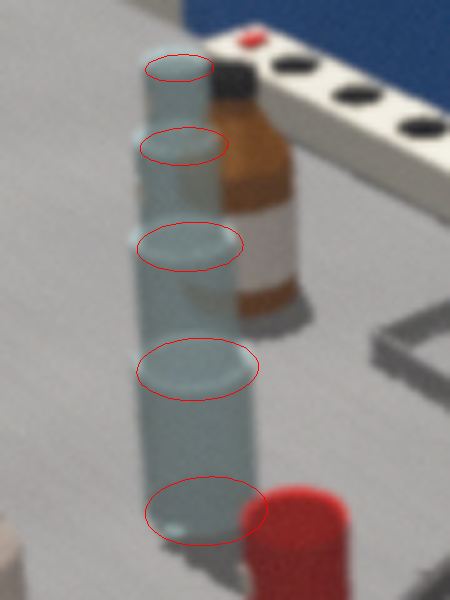

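```bash
python3 - <<'E'
from board import *
S=load('side0');T=load('top0')
def circ(c,x,y,z,r):
    t=np.linspace(0,2*np.pi,60);return proj(c,np.c_[x+r*np.cos(t),y+r*np.sin(t),0*t+z])
i=cv2.resize(cv2.imread('pics/top0.png')[150:230,160:220],None,fx=7,fy=7,interpolation=cv2.INTER_CUBIC)
j=cv2.resize(cv2.imread('pics/side0.png')[110:222,210:270],None,fx=5,fy=5,interpolation=cv2.INTER_CUBIC)
X,Yc=.6235,.2235
for z,r in [(.252,.016),(.212,.021),(.158,.026),(.088,.031),(0.0,.0325)]:
    cv2.polylines(i,[((circ(T,X,Yc,z,r)-[160,150]+.5)*7).astype(int)],True,(0,0,255))
    cv2.polylines(j,[((circ(S,X,Yc,z,r)-[210,110]+.5)*5).astype(int)],True,(0,0,255))
cv2.imwrite('pics/ov2.png',np.hstack([i,j]))
E
```

```text
(no output)
```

View pics/ov2.png

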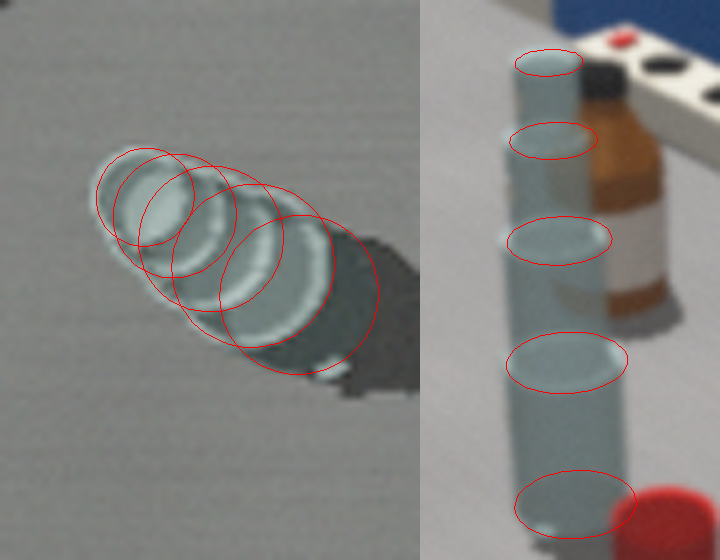

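```bash
cat > go.py <<'E'
from board import *
BY=np.array([0.2246,0.9744,0])
def Rdown():
    z=np.array([0,0,-1.]);y=BY/np.linalg.norm(BY);x=np.cross(y,z);return np.c_[x,y,z]
def Rtilt(a=35):
    return R.from_rotvec(-np.radians(a)*BY/np.linalg.norm(BY)).as_matrix()@Rdown()
def plan(pos,Rt):
    s=robot.read_state();Rc=R.from_rotvec(s['orientation']).as_matrix()
    d=(np.array(pos)-s['tool_pos'])/.025; rv=R.from_matrix(Rt@Rc.T).as_rotvec()
    print('t',s['t'],'shift',d.round(2),'turn',rv.round(3),'F',s['force'].round(2),'open',round(s['opening'],4))
E
python3 -c "
from go import *
plan([.6235,.2235,.33],Rdown())"
```

```text
t 0.15 shift [ 14.62 -12.71   3.49] turn [ 0.001 -0.001  0.218] F [ 0.02 -0.03  0.21] open 0.0924
```

Call:
{"api": "drive_tool", "payload": {"increments": [[0,0,0,1.6,0,0,0],[0,0,0,3.2,0,0,0],[0,1.2,-1.1,3.5,0,0,0.02],[0,2.4,-2.1,3.5,0,0,0.04],[0,3.6,-3.2,3.5,0,0,0.06],[0,4.9,-4.2,3.5,0,0,0.08],[0,6.1,-5.3,3.5,0,0,0.1],[0,7.3,-6.4,3.5,0,0,0.12],[0,8.5,-7.4,3.5,0,0,0.14],[0,9.7,-8.5,3.5,0,0,0.16],[0,10.9,-9.5,3.5,0,0,0.18],[0,12.2,-10.6,3.5,0,0,0.2],[0,13.4,-11.7,3.5,0,0,0.21],[0,14.6,-12.7,3.5,0,0,0.218],[0,14.6,-12.7,3.5,0,0,0.218],[0,14.6,-12.7,3.5,0,0,0.218],[0,14.6,-12.7,3.5,0,0,0.218],[0,14.6,-12.7,3.5,0,0,0.218]], "squeeze": 8}}

```text
t: 1.65
tool_pos: [0.6225, 0.225, 0.3312]
orientation: [-0.354, -3.121, -0.0]
force: [-0.5, 0.2, 1.3]
opening: 0.0931
```

```bash
python3 - <<'E'
from go import *
print(robot.read_state()['q'].round(2))
c=snap('wrist','w1.png')
plan([.6235,.2235,.244],Rdown())
def circ(c,x,y,z,r):
    t=np.linspace(0,2*np.pi,60);return proj(c,np.c_[x+r*np.cos(t),y+r*np.sin(t),0*t+z])
i=cv2.imread('pics/w1.png')
for z,r in [(.252,.016),(.212,.021),(.158,.026),(.088,.031),(0.0,.0325)]:
    cv2.polylines(i,[(circ(c,.6235,.2235,z,r)).astype(int)],True,(0,0,255))
cv2.imwrite('pics/w1o.png',i)
E
```

```text
[ 0.27  0.28  1.16  0.    1.7  -1.08]
t 1.7 shift [ 0.05 -0.07 -3.5 ] turn [-0.     0.    -0.001] F [ 0.79 -0.49 -0.36] open 0.0929
```

View pics/w1o.png

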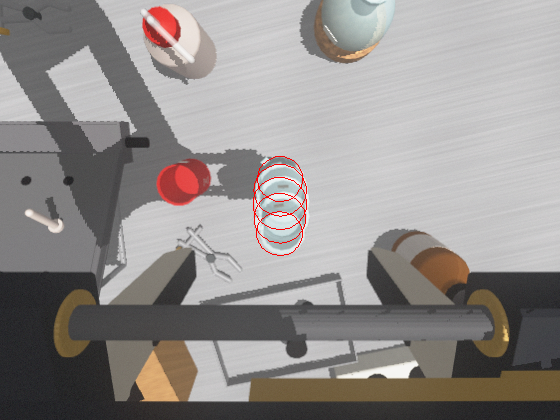

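```bash
python3 - <<'E'
from go import *
c=load('w1')
def circ(c,x,y,z,r):
    t=np.linspace(0,2*np.pi,60);return proj(c,np.c_[x+r*np.cos(t),y+r*np.sin(t),0*t+z])
i=cv2.resize(cv2.imread('pics/w1.png')[145:265,240:320],None,fx=5,fy=5,interpolation=cv2.INTER_CUBIC)
k=i.copy()
for z,r in [(.252,.016),(.212,.021),(.158,.026),(.088,.031),(0.0,.0325)]:
    cv2.polylines(i,[((circ(c,.6235,.2235,z,r)-[240,145]+.5)*5).astype(int)],True,(0,0,255))
cv2.imwrite('pics/w1z.png',np.hstack([i,k]))
E
```

```text
(no output)
```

View pics/w1z.png

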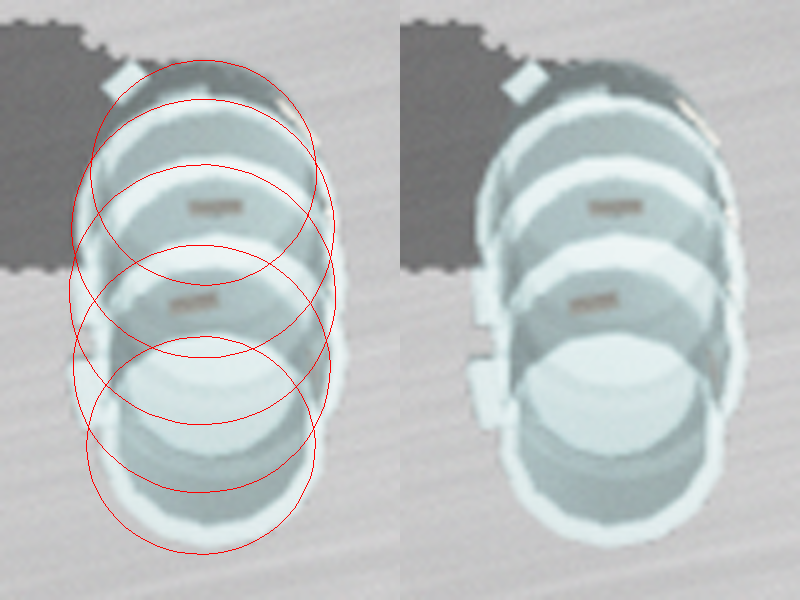

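Call:
{"api": "drive_tool", "payload": {"increments": [[0,0,0,-0.6,0,0,0],[0,0,0,-1.2,0,0,0],[0,0,0,-1.8,0,0,0],[0,0,0,-2.4,0,0,0],[0,0,0,-3.0,0,0,0],[0,0,0,-3.45,0,0,0],[0,0,0,-3.45,0,0,0],[0.2,0,0,-3.45,0,0,0],[0.3,0,0,-3.45,0,0,0],[0.4,0,0,-3.45,0,0,0],[0.45,0,0,-3.45,0,0,0],[0.5,0,0,-3.45,0,0,0],[0.5,0,0,-3.45,0,0,0]], "squeeze": 5}}

```text
t: 2.78
tool_pos: [0.6234, 0.2241, 0.2455]
orientation: [0.356, 3.121, 0.001]
force: [-0.4, 0.2, -1.0]
opening: 0.0576
```

```bash
python3 - <<'E'
from go import *
c=snap('wrist','w2.png')
plan([.6225,.2248,.244],Rdown())
crop('w2.png',90,100,470,385,2.1,'w2z.png')
E
```

```text
t 2.8333 shift [-0.03  0.03 -0.05] turn [-0.     0.001  0.   ] F [-0.53  0.07 -0.37] open 0.0537
```

View pics/w2z.png

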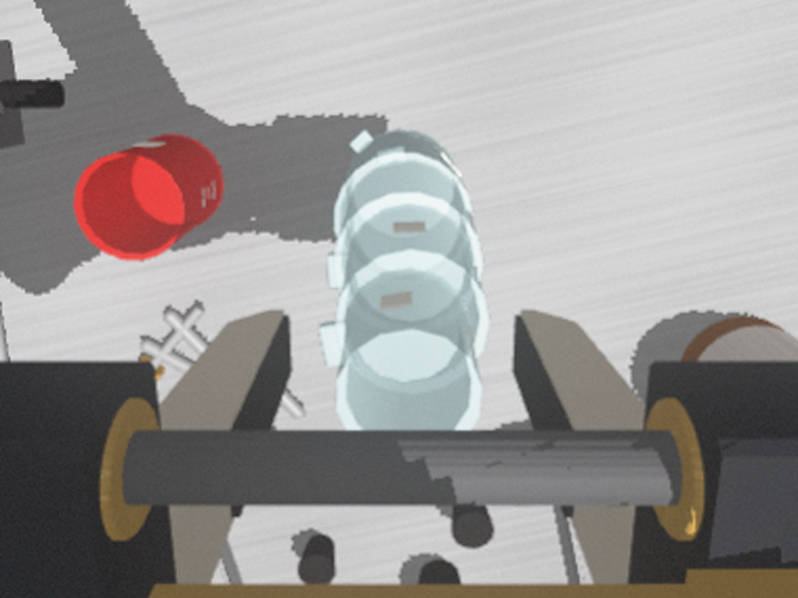

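Call:
{"api": "drive_tool", "payload": {"increments": [[0.6,0,0.03,-0.05,0,0,0],[0.62,0,0.03,-0.05,0,0,0],[0.65,0,0.03,-0.05,0,0,0],[0.7,0,0.03,-0.05,0,0,0],[0.8,0,0.03,-0.05,0,0,0],[0.8,0,0.03,-0.05,0,0,0],[0.8,0,0.03,-0.05,0,0,0],[0.8,0,0.03,-0.05,0,0,0],[0.8,0,0.03,-0.05,0,0,0]], "squeeze": 8}}

```text
t: 3.58
tool_pos: [0.6231, 0.2249, 0.2436]
orientation: [-0.356, -3.121, 0.0]
force: [-0.3, 0.2, -0.8]
opening: 0.032
```

```bash
cat >> go.py <<'E'
BP=np.array([.5684,-.2145,-.2266])
def wdir(v):
    c,s=np.cos(BP[2]),np.sin(BP[2]);return np.array([c*v[0]-s*v[1],s*v[0]+c*v[1],v[2]])
U=wdir(ax); PD=wdir(np.array([-np.cos(np.radians(35)),0,-np.sin(np.radians(35))]))
def pegpos(n,h,off): return W(BP,tip(n))[0]+U*h+PD*off
E
python3 -c "
from go import *
print(U,PD,pegpos('shortest',0,0))
plan([.6225,.2248,.34],Rdown())
plan(pegpos('shortest',.1,0.004),Rtilt())
"
```

```text
[-0.55891346  0.12886298  0.81915204] [-0.79821115  0.18403541 -0.57357644] [ 0.57640635 -0.0470172   0.12659591]
t 3.5833 shift [-0.03 -0.    3.86] turn [ 0. -0.  0.] F [-0.29  0.23 -0.83] open 0.032
t 3.5833 shift [ -4.23 -10.33  -1.5 ] turn [-0.137 -0.595  0.   ] F [-0.29  0.23 -0.83] open 0.032
```

Call:
{"api": "drive_tool", "payload": {"increments": [[0.8,0,0,0.2,0,0,0],[0.8,0,0,0.6,0,0,0],[0.8,0,0,1.2,0,0,0],[0.8,0,0,1.9,0,0,0],[0.8,0,0,2.6,0,0,0],[0.8,-0.2,-0.6,2.8,0,-0.05,0],[0.8,-0.8,-1.8,2.8,-0.02,-0.1,0],[0.8,-1.3,-3.0,2.8,-0.03,-0.15,0],[0.8,-1.9,-4.2,2.7,-0.05,-0.2,0],[0.8,-2.5,-5.4,2.4,-0.06,-0.26,0],[0.8,-3.0,-6.6,1.8,-0.07,-0.32,0],[0.8,-3.5,-7.8,1.0,-0.09,-0.4,0],[0.8,-4.0,-9.0,0.2,-0.115,-0.5,0],[0.8,-4.2,-10.0,-0.8,-0.137,-0.595,0],[0.8,-4.2,-10.3,-1.5,-0.137,-0.595,0],[0.8,-4.2,-10.3,-1.5,-0.137,-0.595,0],[0.8,-4.2,-10.3,-1.5,-0.137,-0.595,0]]}}

```text
t: 5.0
tool_pos: [0.5184, -0.0331, 0.2077]
orientation: [0.289, 2.516, -0.09]
force: [0.5, -0.9, 0.5]
opening: 0.032
```

```bash
python3 - <<'E'
from go import *
c=snap('wrist','w3.png');snap('side','s3.png')
print(robot.read_state()['q'].round(2))
plan(pegpos('shortest',.1,0.004),Rtilt())
i=cv2.imread('pics/w3.png')
for n in Y:
    for b in (0,PEG[n][0]):
        p=proj(c,W(BP,tip(n,b)))[0]; cv2.circle(i,tuple(int(x) for x in p),3,(0,0,255),1)
cv2.imwrite('pics/w3o.png',i)
E
```

```text
[-0.12 -0.66  2.32 -0.08  0.87 -1.43]
t 5.1 shift [-0.14 -0.04 -0.21] turn [ 0.     0.006 -0.   ] F [ 1.48 -0.33  0.59] open 0.0316
```

View pics/w3o.png

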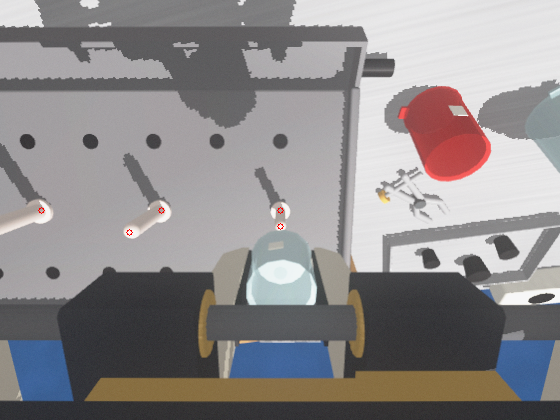

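View pics/s3.png

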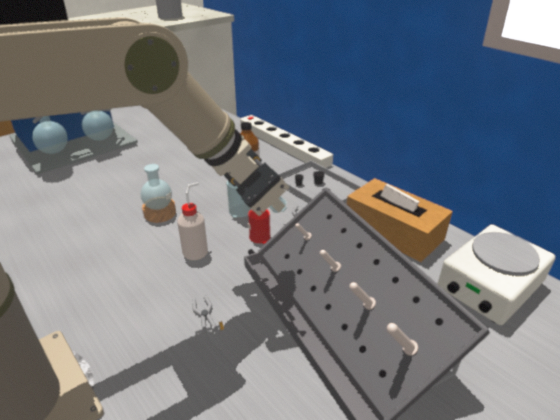

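```bash
python3 - <<'E'
from go import *
plan(pegpos('shortest',.1,0.004),Rtilt())
plan(pegpos('shortest',.02,0.006),Rtilt())
plan(pegpos('shortest',.0,0.006),Rtilt())
plan(pegpos('shortest',-.0054,0.006),Rtilt())
crop('w3.png',200,160,360,310,4.5,'w3z.png')
E
```

```text
t 5.1 shift [-0.14 -0.04 -0.21] turn [ 0.     0.006 -0.   ] F [ 1.48 -0.33  0.59] open 0.0316
t 5.1 shift [ 1.58 -0.43 -2.88] turn [ 0.     0.006 -0.   ] F [ 1.48 -0.33  0.59] open 0.0316
t 5.1 shift [ 2.03 -0.54 -3.53] turn [ 0.     0.006 -0.   ] F [ 1.48 -0.33  0.59] open 0.0316
t 5.1 shift [ 2.15 -0.57 -3.71] turn [ 0.     0.006 -0.   ] F [ 1.48 -0.33  0.59] open 0.0316
```

View pics/w3z.png

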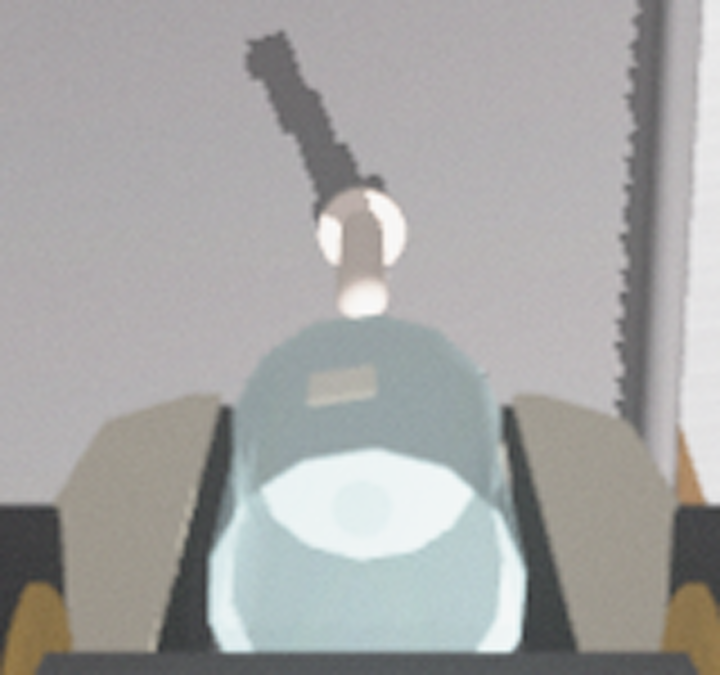

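Call:
{"api": "drive_tool", "payload": {"increments": [[0.8,0,0,0,0,0,0],[0.8,0.4,-0.1,-0.6,0,0,0],[0.8,0.8,-0.2,-1.2,0,0,0],[0.8,1.2,-0.3,-1.8,0,0,0],[0.8,1.5,-0.35,-2.3,0,0,0],[0.8,1.7,-0.4,-2.65,0,0,0],[0.8,1.7,-0.4,-2.65,0,0,0],[0.8,1.7,-0.4,-2.65,0,0,0],[0.8,1.7,-0.4,-2.65,0,0,0]]}}

```text
t: 5.85
tool_pos: [0.5619, -0.0422, 0.1417]
orientation: [0.286, 2.516, -0.09]
force: [0.8, -1.0, 0.1]
opening: 0.0316
```

```bash
python3 - <<'E'
from go import *
snap('wrist','w4.png')
plan(pegpos('shortest',.02,0.006),Rtilt())
plan(pegpos('shortest',.0,0.006),Rtilt())
plan(pegpos('shortest',-.0054,0.006),Rtilt())
crop('w4.png',200,160,360,310,4.5,'w4z.png')
E
```

```text
t 5.9 shift [-0.05 -0.04 -0.09] turn [-0.     0.002 -0.001] F [-0.19  0.22 -0.49] open 0.032
t 5.9 shift [ 0.4  -0.14 -0.74] turn [-0.     0.002 -0.001] F [-0.19  0.22 -0.49] open 0.032
t 5.9 shift [ 0.52 -0.17 -0.92] turn [-0.     0.002 -0.001] F [-0.19  0.22 -0.49] open 0.032
```

View pics/w4z.png

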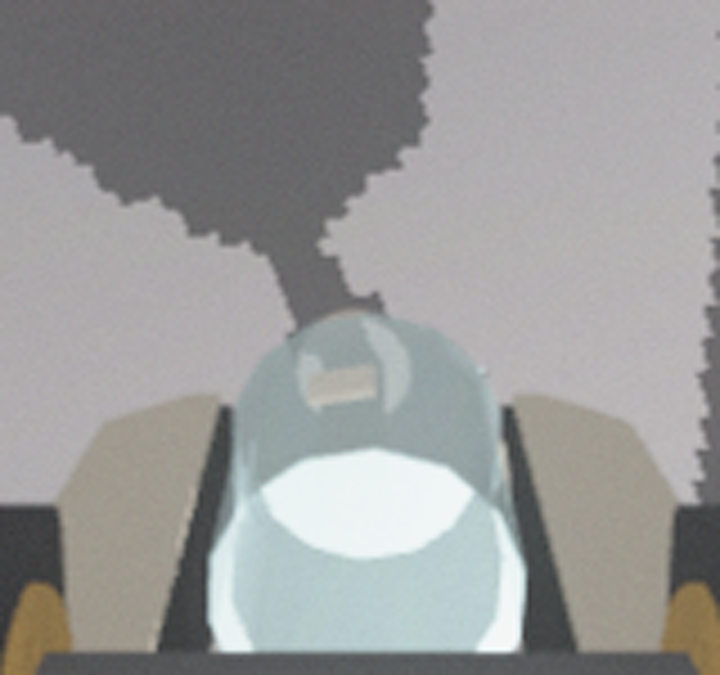

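Call:
{"api": "drive_tool", "payload": {"increments": [[0.8,0.1,-0.05,-0.25,0,0,0],[0.8,0.2,-0.1,-0.45,0,0,0],[0.8,0.3,-0.12,-0.6,0,0,0],[0.8,0.4,-0.14,-0.74,0,0,0],[0.8,0.45,-0.15,-0.82,0,0,0],[0.8,0.47,-0.16,-0.86,0,0,0],[0.8,0.47,-0.16,-0.86,0,0,0],[0.8,0.47,-0.16,-0.86,0,0,0]]}}

```text
t: 6.57
tool_pos: [0.5724, -0.0467, 0.1183]
orientation: [0.287, 2.517, -0.09]
force: [0.1, -0.2, -0.3]
opening: 0.032
```

```bash
python3 - <<'E'
from go import *
snap('wrist','w5.png');snap('side','s5.png')
plan(pegpos('shortest',-.0054,0.006),Rtilt())
s=robot.read_state(); print(s['force']@U,s['force']@PD)
crop('w5.png',200,160,360,310,4.5,'w5z.png')
E
```

```text
t 6.6667 shift [0.09 0.   0.01] turn [-0. -0.  0.] F [ 1.29 -0.58 -0.39] open 0.0317
-1.1157175060024367 -0.9082357686409716
```

View pics/w5z.png

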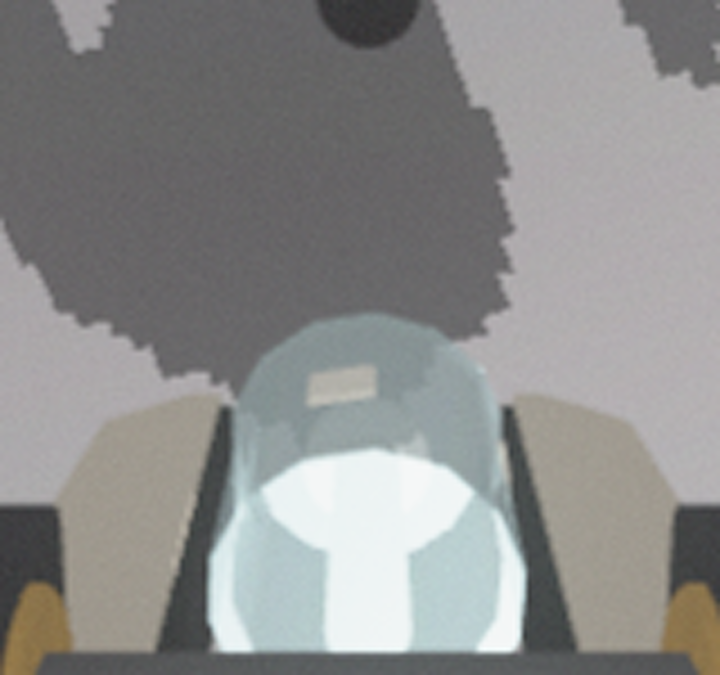

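Call:
{"api": "drive_tool", "payload": {"increments": [[0.8,0.03,0,-0.05,0,0,0],[0.8,0.06,-0.01,-0.08,0,0,0],[0.8,0.06,-0.01,-0.08,0,0,0],[0.8,0.06,-0.01,-0.08,0,0,0]]}}

```text
t: 7.0
tool_pos: [0.5743, -0.0468, 0.117]
orientation: [0.286, 2.516, -0.09]
force: [-3.2, 0.8, 4.2]
opening: 0.0322
```

```bash
python3 - <<'E'
from go import *
plan(pegpos('shortest',-.0054,0.006),Rtilt())
s=robot.read_state(); print(s['force']@U,s['force']@PD)
E
```

```text
t 7.0 shift [0.01 0.01 0.07] turn [-0.     0.001  0.   ] F [-3.16  0.83  4.24] open 0.0322
5.346287284958534 0.24561560235888516
```

Call:
{"api": "drive_tool", "payload": {"increments": [[0.62,0.06,-0.01,-0.08,0,0,0],[0.6,0.06,-0.01,-0.08,0,0,0],[0.55,0.06,-0.01,-0.08,0,0,0],[0.4,0.06,-0.01,-0.08,0,0,0],[0.4,0.06,-0.01,-0.08,0,0,0],[0.4,0.06,-0.01,-0.08,0,0,0],[0.4,0.06,-0.01,-0.08,0,0,0]]}}

```text
t: 7.58
tool_pos: [0.5754, -0.0471, 0.1144]
orientation: [0.287, 2.517, -0.09]
force: [-0.1, 0.3, 0.7]
opening: 0.0553
```

```bash
python3 - <<'E'
from go import *
snap('wrist','w6.png')
plan(pegpos('shortest',.08,0.006),Rtilt())
crop('w6.png',200,160,360,310,4.5,'w6z.png')
E
```

```text
t 7.6333 shift [-1.94  0.46  2.97] turn [-0. -0.  0.] F [-0.57 -0.74 -0.6 ] open 0.0557
```

View pics/w6z.png

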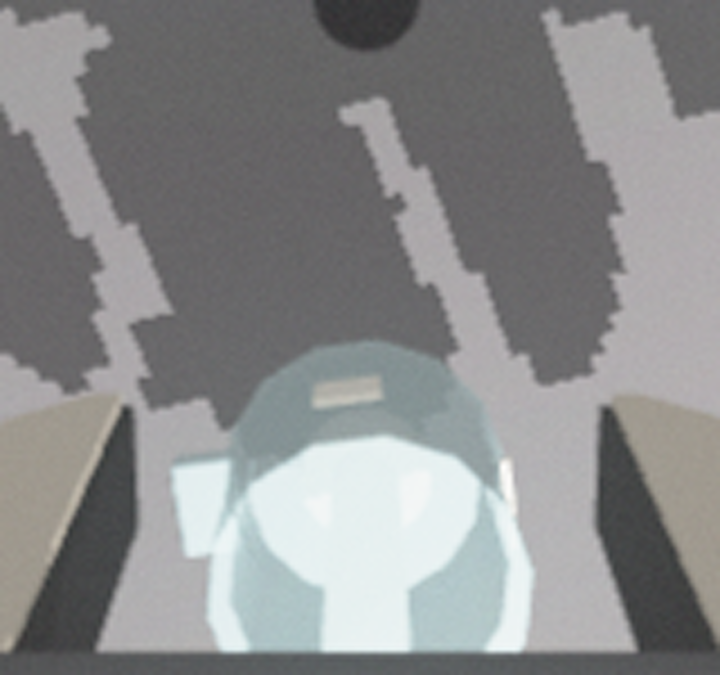

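Call:
{"api": "drive_tool", "payload": {"increments": [[0.4,-0.2,0.05,0.3,0,0,0],[0.4,-0.6,0.15,1.0,0,0,0],[0.4,-1.2,0.3,1.9,0,0,0],[0.3,-1.9,0.46,3.0,0,0,0],[0.2,-1.9,0.6,4.2,0.01,0.05,0],[0.1,-1.7,1.2,5.4,0.03,0.12,0],[0,-1.3,2.2,6.5,0.05,0.22,0],[0,-0.9,3.4,7.0,0.07,0.32,0],[0,-0.5,4.6,7.0,0.09,0.4,0],[0,0,5.8,7.0,0.11,0.48,0],[0,0.4,7.0,7.0,0.137,0.56,0],[0,0.9,8.2,7.0,0.137,0.595,0],[0,1.3,9.4,7.0,0.137,0.595,0],[0,1.7,10.4,7.0,0.137,0.595,0],[0,1.9,10.85,7.0,0.137,0.595,0],[0,1.9,10.85,7.0,0.137,0.595,0],[0,1.9,10.85,7.0,0.137,0.595,0]]}}

```text
t: 9.05
tool_pos: [0.6228, 0.2245, 0.2887]
orientation: [-0.353, -3.121, 0.001]
force: [-0.4, -0.5, -0.3]
opening: 0.0929
```

```bash
cat >> go.py <<'E'
def circ(c,x,y,z,r):
    t=np.linspace(0,2*np.pi,60);return proj(c,np.c_[x+r*np.cos(t),y+r*np.sin(t),0*t+z])
E
python3 - <<'E'
from go import *
c=snap('wrist','w7.png');snap('side','s7.png')
plan([.6227,.2245,.196],Rdown())
i=cv2.resize(cv2.imread('pics/w7.png')[125:265,230:330],None,fx=4,fy=4,interpolation=cv2.INTER_CUBIC)
k=i.copy()
for z,r in [(.212,.021),(.158,.026),(.088,.031)]:
    cv2.polylines(i,[((circ(c,.6227,.2245,z,r)-[230,125]+.5)*4).astype(int)],True,(0,0,255))
cv2.imwrite('pics/w7z.png',np.hstack([i,k]))
crop('s7.png',200,110,340,260,4,'s7z.png')
E
```

```text
t 9.15 shift [-0.    0.05 -3.73] turn [ 0.    -0.     0.001] F [-0.26 -0.24 -0.14] open 0.093
```

View pics/w7z.png

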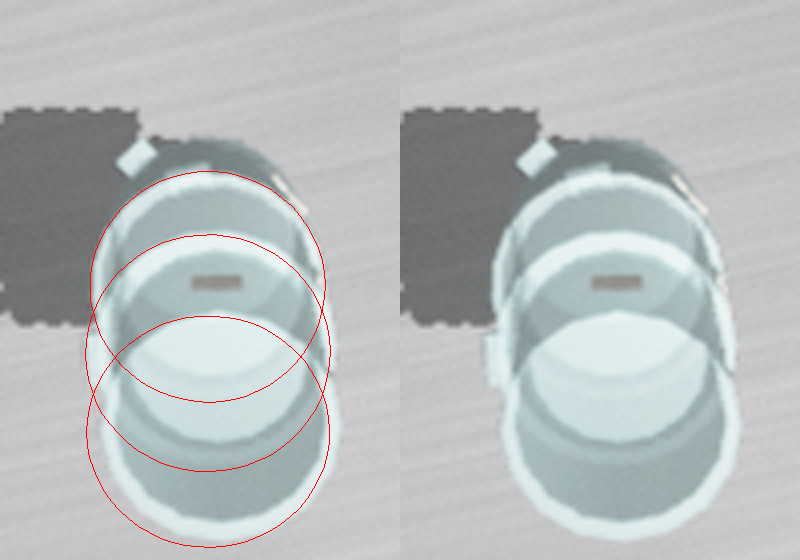

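View pics/s7z.png

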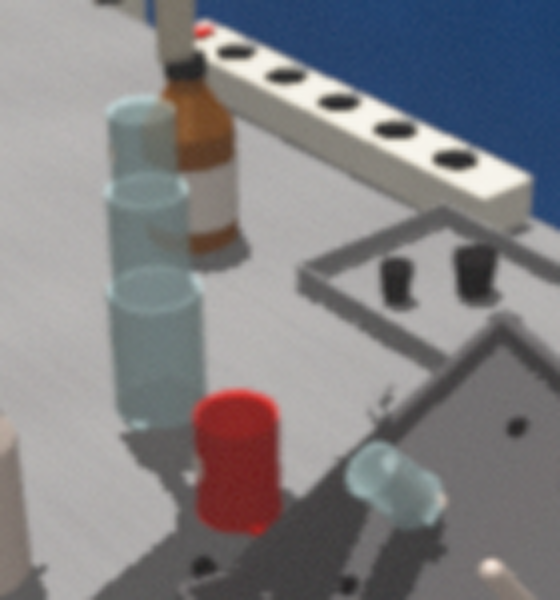

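Call:
{"api": "drive_tool", "payload": {"increments": [[0,0,0.1,-0.6,0,0,0],[0,-0.04,0.13,-1.2,0,0,0],[0,-0.04,0.13,-1.8,0,0,0],[0,-0.04,0.13,-2.4,0,0,0],[0,-0.04,0.13,-3.0,0,0,0],[0,-0.04,0.13,-3.5,0,0,0],[0.2,-0.04,0.13,-3.73,0,0,0],[0.3,-0.04,0.13,-3.73,0,0,0],[0.4,-0.04,0.13,-3.73,0,0,0],[0.45,-0.04,0.13,-3.73,0,0,0],[0.45,-0.04,0.13,-3.73,0,0,0]]}}

```text
t: 10.07
tool_pos: [0.6226, 0.2275, 0.1976]
orientation: [0.355, 3.119, 0.001]
force: [-0.4, 0.7, -1.1]
opening: 0.064
```

```bash
python3 - <<'E'
from go import *
c=snap('wrist','w8.png')
plan([.6218,.2268,.196],Rdown())
crop('w8.png',90,100,470,385,2.1,'w8z.png')
E
```

```text
t 10.1167 shift [-0.03 -0.03 -0.06] turn [-0.     0.002  0.   ] F [-0.63 -1.18 -0.68] open 0.0601
```

View pics/w8z.png

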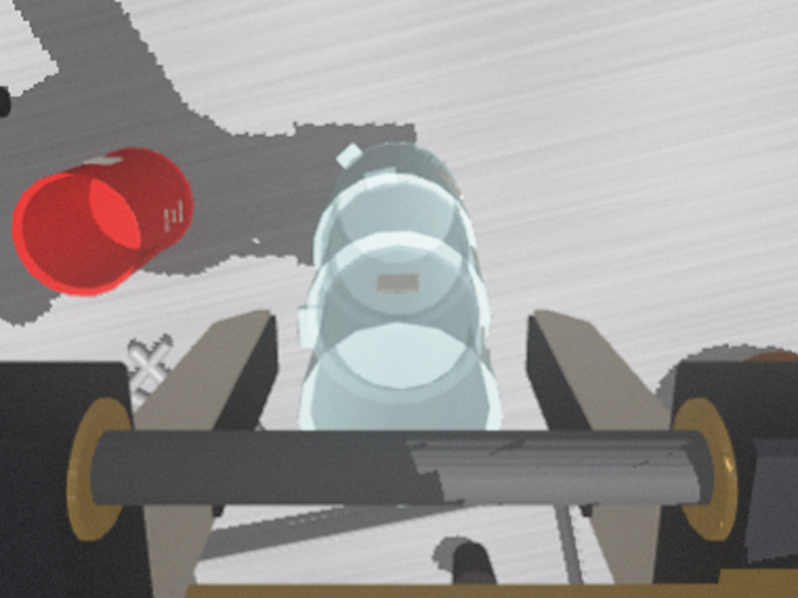

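Call:
{"api": "drive_tool", "payload": {"increments": [[0.5,0,0,-0.05,0,0,0],[0.52,0,0,-0.05,0,0,0],[0.55,0,0,-0.05,0,0,0],[0.6,0,0,-0.05,0,0,0],[0.7,0,0,-0.05,0,0,0],[0.7,0,0,-0.05,0,0,0],[0.7,0,0,-0.05,0,0,0],[0.7,0,0,-0.05,0,0,0],[0.7,0,0,-0.05,0,0,0]], "squeeze": 10}}

```text
t: 10.87
tool_pos: [0.6219, 0.2273, 0.1949]
orientation: [0.356, 3.121, 0.0]
force: [0.6, -0.1, 0.2]
opening: 0.0413
```

```bash
python3 - <<'E'
from go import *
plan([.6218,.2268,.196],Rdown())
plan(pegpos('short',.09,0.008),Rtilt())
plan(pegpos('short',.09,0.008),Rtilt())
E
```

```text
t 10.8667 shift [-0.01 -0.02  0.04] turn [0. 0. 0.] F [ 0.64 -0.11  0.23] open 0.0413
t 10.8667 shift [ -5.39 -14.67   0.49] turn [-0.137 -0.595  0.   ] F [ 0.64 -0.11  0.23] open 0.0413
t 10.8667 shift [ -5.39 -14.67   0.49] turn [-0.137 -0.595  0.   ] F [ 0.64 -0.11  0.23] open 0.0413
```

Call:
{"api": "drive_tool", "payload": {"increments": [[0.7,0,0,0.2,0,0,0],[0.7,0,0,0.6,0,0,0],[0.7,0,0,1.3,0,0,0],[0.7,0,0,2.2,0,0,0],[0.7,0,0,3.2,0,0,0],[0.7,-0.2,-0.6,3.8,0,-0.03,0],[0.7,-0.6,-1.8,4.0,-0.02,-0.08,0],[0.7,-1.1,-3.1,4.0,-0.03,-0.13,0],[0.7,-1.6,-4.4,4.0,-0.04,-0.18,0],[0.7,-2.1,-5.7,4.0,-0.05,-0.23,0],[0.7,-2.6,-7.0,4.0,-0.06,-0.28,0],[0.7,-3.1,-8.3,3.8,-0.08,-0.34,0],[0.7,-3.6,-9.6,3.5,-0.09,-0.4,0],[0.7,-4.1,-10.9,3.0,-0.1,-0.46,0],[0.7,-4.6,-12.2,2.3,-0.12,-0.53,0],[0.7,-5.1,-13.5,1.5,-0.137,-0.595,0],[0.7,-5.4,-14.65,0.5,-0.137,-0.595,0],[0.7,-5.4,-14.65,0.5,-0.137,-0.595,0],[0.7,-5.4,-14.65,0.5,-0.137,-0.595,0]]}}

```text
t: 12.45
tool_pos: [0.4855, -0.1407, 0.2068]
orientation: [0.293, 2.517, -0.091]
force: [0.2, 0.2, -0.8]
opening: 0.0409
```

```bash
python3 - <<'E'
from go import *
c=snap('wrist','w9.png')
print(robot.read_state()['q'].round(2))
plan(pegpos('short',.09,0.008),Rtilt())
plan(pegpos('short',.02,0.008),Rtilt())
i=cv2.imread('pics/w9.png')
for n in Y:
    for b in (0,PEG[n][0]):
        p=proj(c,W(BP,tip(n,b)))[0]; cv2.circle(i,tuple(int(x) for x in p),3,(0,0,255),1)
cv2.imwrite('pics/w9o.png',i)
E
```

```text
[-0.48 -0.74  2.37  0.18  0.92 -1.89]
t 12.5 shift [ 0.01  0.02 -0.06] turn [-0.     0.001  0.003] F [-0.4  -0.28  0.68] open 0.0415
t 12.5 shift [ 1.58 -0.34 -2.35] turn [-0.     0.001  0.003] F [-0.4  -0.28  0.68] open 0.0415
```

View pics/w9o.png

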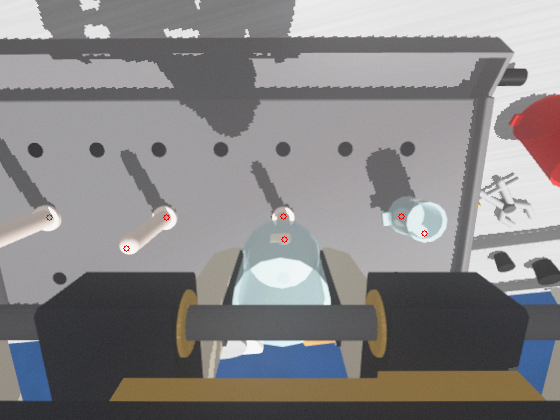

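Call:
{"api": "drive_tool", "payload": {"increments": [[0.7,0.3,-0.05,-0.5,0,0,0],[0.7,0.7,-0.15,-1.1,0,0,0],[0.7,1.1,-0.25,-1.7,0,0,0],[0.7,1.5,-0.35,-2.3,0,0,0],[0.7,1.8,-0.39,-2.67,0,0,0],[0.7,1.95,-0.42,-2.9,0,0,0],[0.7,2.05,-0.45,-3.05,0,0,0],[0.7,2.12,-0.46,-3.15,0,0,0],[0.7,2.15,-0.47,-3.2,0,0,0],[0.7,2.15,-0.47,-3.2,0,0,0],[0.7,2.15,-0.47,-3.2,0,0,0]]}}

```text
t: 13.42
tool_pos: [0.5409, -0.1507, 0.1282]
orientation: [0.286, 2.516, -0.09]
force: [0.3, -0.8, -0.8]
opening: 0.0411
```

```bash
python3 - <<'E'
from go import *
snap('wrist','w10.png')
plan(pegpos('short',-.010,0.008),Rtilt())
plan(pegpos('short',-.014,0.008),Rtilt())
s=robot.read_state(); print(s['force']@U,s['force']@PD)
crop('w10.png',180,160,380,320,3.5,'w10z.png')
E
```

```text
t 13.4667 shift [ 0.09 -0.06 -0.12] turn [0.    0.001 0.   ] F [-0.53 -0.25  0.06] open 0.0409
t 13.4667 shift [ 0.18 -0.08 -0.25] turn [0.    0.001 0.   ] F [-0.53 -0.25  0.06] open 0.0409
0.31363368492363 0.346235663062382
```

View pics/w10z.png

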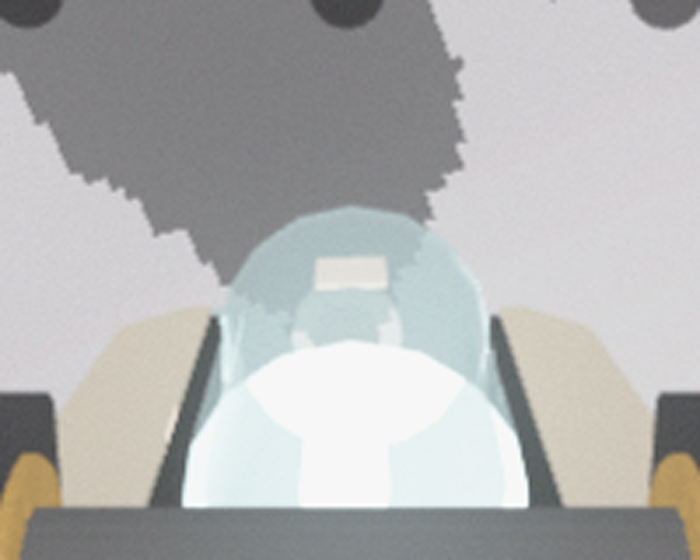

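Peg is inside; press on in small steps until contact.

Call:
{"api": "drive_tool", "payload": {"increments": [[0.7,0.05,-0.02,-0.1,0,0,0],[0.7,0.1,-0.04,-0.18,0,0,0],[0.7,0.15,-0.06,-0.24,0,0,0],[0.7,0.18,-0.07,-0.28,0,0,0],[0.7,0.18,-0.07,-0.28,0,0,0],[0.7,0.18,-0.07,-0.28,0,0,0]]}}

```text
t: 13.97
tool_pos: [0.5452, -0.1524, 0.1203]
orientation: [0.287, 2.517, -0.09]
force: [-0.8, 0.4, 1.6]
opening: 0.041
```

```bash
python3 - <<'E'
from go import *
plan(pegpos('short',-.014,0.008),Rtilt())
s=robot.read_state(); print(s['force']@U,s['force']@PD)
E
```

```text
t 13.9667 shift [ 0.01 -0.01  0.07] turn [-0. -0.  0.] F [-0.77  0.36  1.58] open 0.041
1.768248661637529 -0.22115249780672544
```

Call:
{"api": "drive_tool", "payload": {"increments": [[0.7,0.03,0,-0.04,0,0,0],[0.7,0.04,-0.01,-0.06,0,0,0],[0.7,0.04,-0.01,-0.06,0,0,0]]}}

```text
t: 14.22
tool_pos: [0.5463, -0.1527, 0.1191]
orientation: [0.287, 2.517, -0.09]
force: [-1.9, 0.4, 2.7]
opening: 0.041
```

```bash
python3 - <<'E'
from go import *
plan(pegpos('short',-.014,0.008),Rtilt())
s=robot.read_state(); print(s['force']@U,s['force']@PD)
E
```

```text
t 14.2167 shift [-0.04 -0.    0.12] turn [-0.  0.  0.] F [-1.91  0.41  2.71] open 0.041
3.3431681509517848 0.046461388286767845
```

Contact confirmed (3.3 N along the peg). Release.

Call:
{"api": "drive_tool", "payload": {"increments": [[0.5,0,0,0,0,0,0],[0.48,0,0,0,0,0,0],[0.4,0,0,0,0,0,0],[0.3,0,0,0,0,0,0],[0.3,0,0,0,0,0,0],[0.3,0,0,0,0,0,0],[0.3,0,0,0,0,0,0]]}}

```text
t: 14.8
tool_pos: [0.5461, -0.1526, 0.1188]
orientation: [0.287, 2.517, -0.09]
force: [-1.0, 0.3, -0.7]
opening: 0.0648
```

```bash
python3 - <<'E'
from go import *
snap('wrist','w11.png')
plan(pegpos('short',.09,0.008),Rtilt())
plan([.6218,.2255,.26],Rdown())
crop('w11.png',150,160,410,350,3,'w11z.png')
E
```

```text
t 14.85 shift [-2.36  0.53  3.53] turn [-0. -0.  0.] F [-0.1  -0.77  0.81] open 0.0649
t 14.85 shift [ 3.03 15.13  5.64] turn [0.137 0.595 0.   ] F [-0.1  -0.77  0.81] open 0.0649
```

View pics/w11z.png

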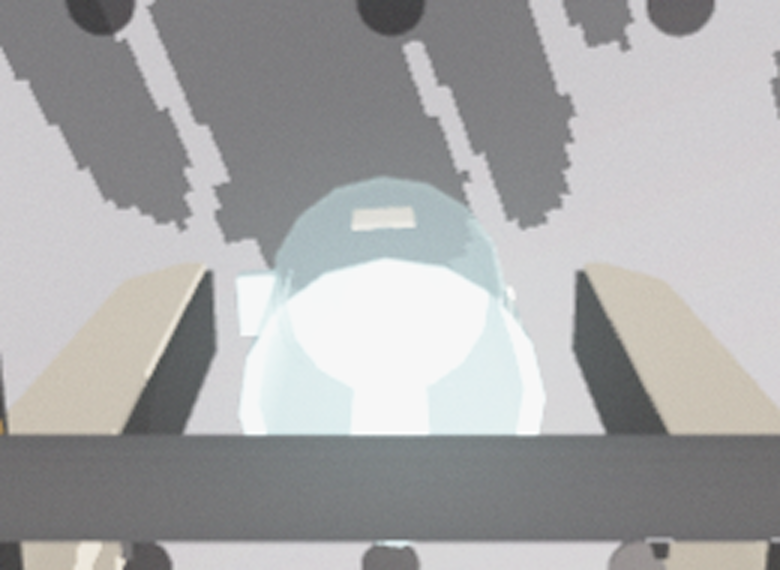

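Call:
{"api": "drive_tool", "payload": {"increments": [[0.3,-0.2,0.05,0.3,0,0,0],[0.3,-0.7,0.15,1.0,0,0,0],[0.3,-1.4,0.3,2.1,0,0,0],[0.2,-2.2,0.5,3.3,0,0,0],[0.2,-2.5,0.8,4.6,0.01,0.04,0],[0.1,-2.2,1.6,5.9,0.02,0.1,0],[0,-1.8,2.8,6.5,0.04,0.17,0],[0,-1.3,4.1,6.7,0.06,0.25,0],[0,-0.8,5.4,6.7,0.07,0.32,0],[0,-0.3,6.7,6.7,0.09,0.39,0],[0,0.2,8.0,6.7,0.1,0.45,0],[0,0.7,9.3,6.7,0.12,0.52,0],[0,1.2,10.6,6.6,0.137,0.58,0],[0,1.7,11.9,6.4,0.137,0.595,0],[0,2.2,13.2,6.2,0.137,0.595,0],[0,2.7,14.4,5.9,0.137,0.595,0],[0,3.0,15.1,5.65,0.137,0.595,0],[0,3.0,15.1,5.65,0.137,0.595,0],[0,3.0,15.1,5.65,0.137,0.595,0]]}}

```text
t: 16.43
tool_pos: [0.6207, 0.2256, 0.2587]
orientation: [-0.353, -3.12, 0.002]
force: [-0.1, -0.4, -0.5]
opening: 0.093
```

```bash
python3 - <<'E'
from go import *
c=snap('wrist','w12.png');snap('side','s12.png')
plan([.6218,.2255,.138],Rdown())
i=cv2.resize(cv2.imread('pics/w12.png')[135:275,230:330],None,fx=4,fy=4,interpolation=cv2.INTER_CUBIC)
k=i.copy()
for z,r in [(.158,.026),(.088,.031)]:
    cv2.polylines(i,[((circ(c,.6227,.2245,z,r)-[230,135]+.5)*4).astype(int)],True,(0,0,255))
cv2.imwrite('pics/w12z.png',np.hstack([i,k]))
crop('s12.png',200,140,400,290,4,'s12z.png')
E
```

```text
t 16.5333 shift [ 0.03  0.05 -4.89] turn [0. 0. 0.] F [-0.47 -0.65  0.17] open 0.093
```

View pics/w12z.png

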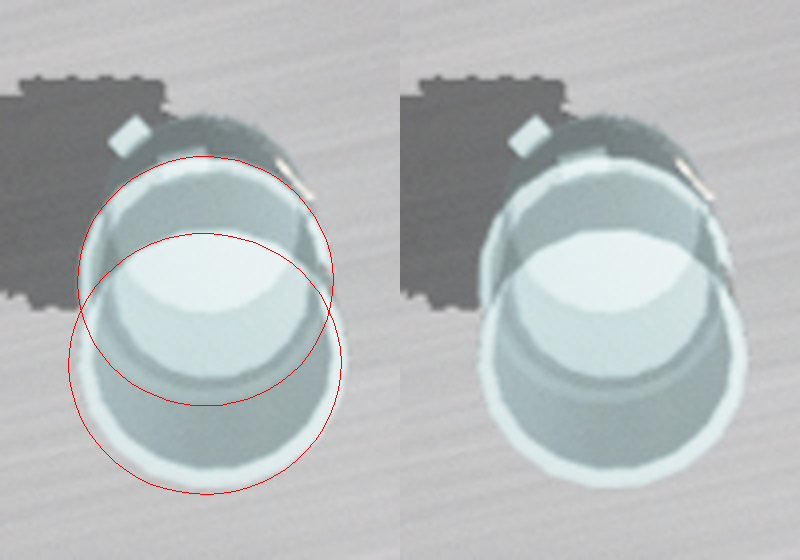

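View pics/s12z.png

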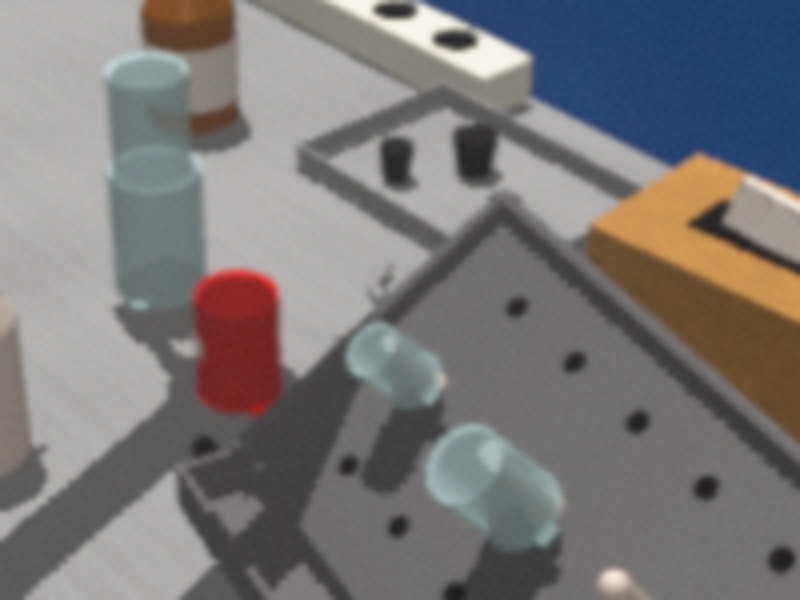

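Call:
{"api": "drive_tool", "payload": {"increments": [[0,0.02,0.04,-0.6,0,0,0],[0,0.05,0.08,-1.4,0,0,0],[0,0.05,0.08,-2.2,0,0,0],[0,0.05,0.08,-3.0,0,0,0],[0,0.05,0.08,-3.8,0,0,0],[0,0.05,0.08,-4.5,0,0,0],[0,0.05,0.08,-5.05,0,0,0],[0.1,0.05,0.08,-5.05,0,0,0],[0.25,0.05,0.08,-5.05,0,0,0],[0.35,0.05,0.08,-5.05,0,0,0],[0.35,0.05,0.08,-5.05,0,0,0]]}}

```text
t: 17.45
tool_pos: [0.6235, 0.227, 0.136]
orientation: [0.356, 3.119, 0.002]
force: [-0.1, 0.2, 0.8]
opening: 0.0709
```

```bash
python3 - <<'E'
from go import *
c=snap('wrist','w13.png')
plan([.6223,.2262,.134],Rdown())
crop('w13.png',90,100,470,385,2.1,'w13z.png')
E
```

```text
t 17.5 shift [-0.05 -0.03 -0.08] turn [-0.001  0.003  0.   ] F [-0.25  0.36  0.71] open 0.0671
```

View pics/w13z.png

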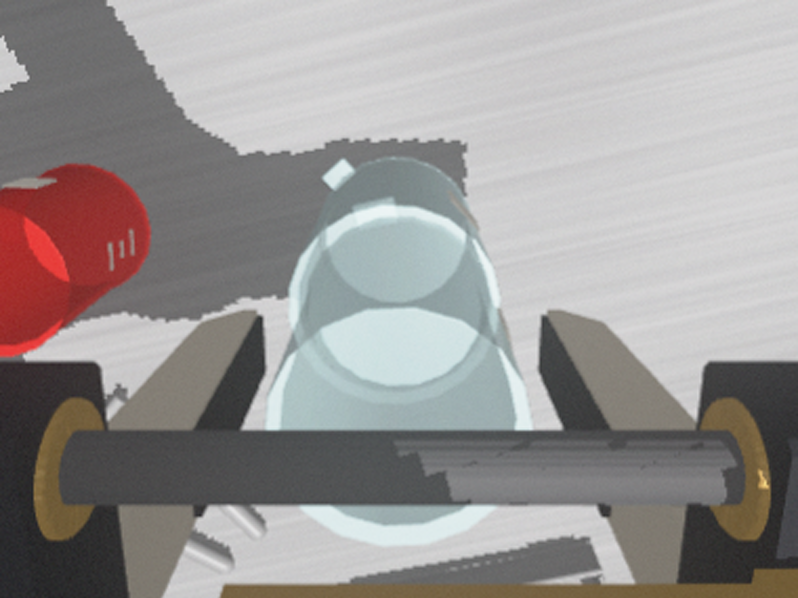

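Call:
{"api": "drive_tool", "payload": {"increments": [[0.4,0,-0.02,-0.05,0,0,0],[0.42,0,-0.02,-0.05,0,0,0],[0.45,0,-0.02,-0.05,0,0,0],[0.5,0,-0.02,-0.05,0,0,0],[0.6,0,-0.02,-0.05,0,0,0],[0.6,0,-0.02,-0.05,0,0,0],[0.6,0,-0.02,-0.05,0,0,0],[0.6,0,-0.02,-0.05,0,0,0],[0.6,0,-0.02,-0.05,0,0,0]], "squeeze": 14}}

```text
t: 18.25
tool_pos: [0.6225, 0.2264, 0.1329]
orientation: [0.355, 3.121, 0.0]
force: [-0.4, -0.4, 2.2]
opening: 0.0514
```

```bash
python3 - <<'E'
from go import *
plan([.6223,.2262,.134],Rdown())
plan(pegpos('long',.07,0.012),Rtilt())
print(pegpos('long',.07,0.012))
E
```

```text
t 18.25 shift [-0.01 -0.01  0.05] turn [-0.  0.  0.] F [-0.38 -0.4   2.23] open 0.0514
t 18.25 shift [ -6.44 -18.91   2.75] turn [-0.137 -0.595  0.   ] F [-0.38 -0.4   2.23] open 0.0514
[ 0.46151    -0.24629838  0.20162819]
```

Call:
{"api": "drive_tool", "payload": {"increments": [[0.6,0,0,0.2,0,0,0],[0.6,0,0,0.7,0,0,0],[0.6,0,0,1.5,0,0,0],[0.6,0,0,2.6,0,0,0],[0.6,0,0,3.8,0,0,0],[0.6,-0.2,-0.7,4.8,0,-0.02,0],[0.6,-0.6,-2.0,5.4,-0.01,-0.06,0],[0.6,-1.1,-3.4,5.6,-0.02,-0.11,0],[0.6,-1.6,-4.8,5.6,-0.04,-0.16,0],[0.6,-2.1,-6.2,5.6,-0.05,-0.21,0],[0.6,-2.6,-7.6,5.6,-0.06,-0.26,0],[0.6,-3.1,-9.0,5.6,-0.07,-0.31,0],[0.6,-3.6,-10.4,5.6,-0.08,-0.36,0],[0.6,-4.1,-11.8,5.6,-0.1,-0.42,0],[0.6,-4.6,-13.2,5.4,-0.11,-0.47,0],[0.6,-5.1,-14.6,5.0,-0.12,-0.52,0],[0.6,-5.6,-16.0,4.5,-0.13,-0.56,0],[0.6,-6.0,-17.4,3.8,-0.137,-0.595,0],[0.6,-6.4,-18.9,2.8,-0.137,-0.595,0],[0.6,-6.4,-18.9,2.8,-0.137,-0.595,0]]}}

```text
t: 19.92
tool_pos: [0.4588, -0.2501, 0.1992]
orientation: [0.294, 2.519, -0.092]
force: [-0.2, 0.2, -1.4]
opening: 0.052
```

```bash
python3 - <<'E'
from go import *
c=snap('wrist','w14.png')
print(robot.read_state()['q'].round(2))
plan(pegpos('long',.07,0.012),Rtilt())
plan(pegpos('long',-.018,0.012),Rtilt())
i=cv2.imread('pics/w14.png')
for n in Y:
    for b in (0,PEG[n][0]):
        p=proj(c,W(BP,tip(n,b)))[0]; cv2.circle(i,tuple(int(x) for x in p),3,(0,0,255),1)
cv2.imwrite('pics/w14o.png',i)
E
```

```text
[-0.81 -0.61  2.31  0.39  0.96 -2.3 ]
t 19.9667 shift [0.07 0.1  0.06] turn [-0.002 -0.003  0.006] F [ 0.37 -0.26 -0.62] open 0.0516
t 19.9667 shift [ 2.04 -0.35 -2.82] turn [-0.002 -0.003  0.006] F [ 0.37 -0.26 -0.62] open 0.0516
```

View pics/w14o.png

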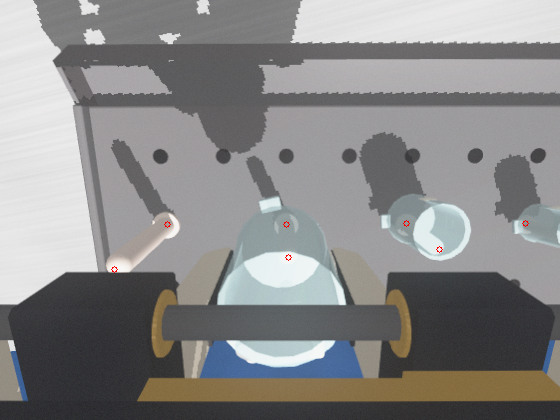

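Call:
{"api": "drive_tool", "payload": {"increments": [[0.6,0.3,0.0,-0.3,0,0,0],[0.6,0.7,-0.1,-0.9,0,0,0],[0.6,1.1,-0.2,-1.5,0,0,0],[0.6,1.5,-0.25,-2.0,0,0,0],[0.6,1.7,-0.3,-2.4,0,0,0],[0.6,1.85,-0.33,-2.6,0,0,0],[0.6,1.95,-0.35,-2.75,0,0,0],[0.6,2.0,-0.36,-2.8,0,0,0],[0.6,2.0,-0.36,-2.8,0,0,0],[0.6,2.0,-0.36,-2.8,0,0,0]]}}

```text
t: 20.8
tool_pos: [0.5128, -0.2551, 0.1336]
orientation: [0.286, 2.516, -0.09]
force: [-0.3, -0.5, -0.6]
opening: 0.0514
```

```bash
python3 - <<'E'
from go import *
snap('wrist','w15.png')
plan(pegpos('long',-.018,0.012),Rtilt())
plan(pegpos('long',-.022,0.012),Rtilt())
s=robot.read_state(); print(s['force']@U,s['force']@PD)
crop('w15.png',180,160,400,380,2.7,'w15z.png')
E
```

```text
t 20.85 shift [-0.08 -0.09 -0.16] turn [0.    0.001 0.   ] F [ 0.64 -0.19 -1.06] open 0.0518
t 20.85 shift [ 0.01 -0.12 -0.29] turn [0.    0.001 0.   ] F [ 0.64 -0.19 -1.06] open 0.0518
-1.2509927440660908 0.06027350823343688
```

View pics/w15z.png

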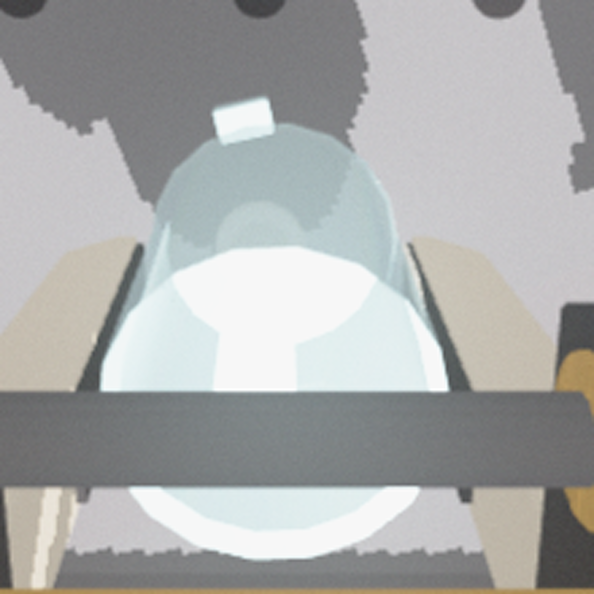

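Call:
{"api": "drive_tool", "payload": {"increments": [[0.6,0.0,-0.05,-0.1,0,0,0],[0.6,0.0,-0.1,-0.18,0,0,0],[0.6,0.01,-0.12,-0.25,0,0,0],[0.6,0.02,-0.12,-0.29,0,0,0],[0.6,0.02,-0.12,-0.29,0,0,0],[0.6,0.02,-0.12,-0.29,0,0,0]]}}

```text
t: 21.35
tool_pos: [0.5129, -0.2586, 0.1259]
orientation: [0.287, 2.517, -0.091]
force: [-6.6, 1.0, 4.8]
opening: 0.0517
```

```bash
python3 - <<'E'
from go import *
plan(pegpos('long',-.022,0.012),Rtilt())
s=robot.read_state(); print(s['force']@U,s['force']@PD)
E
```

```text
t 21.35 shift [0.   0.02 0.02] turn [0.    0.    0.001] F [-6.62  0.98  4.76] open 0.0517
7.722748040635308 2.7355245780965483
```

Call:
{"api": "drive_tool", "payload": {"increments": [[0.6,-0.02,0,0.03,0,0,0],[0.4,-0.02,0,0.03,0,0,0],[0.38,-0.02,0,0.03,0,0,0],[0.3,-0.02,0,0.03,0,0,0],[0.2,-0.02,0,0.03,0,0,0],[0.2,-0.02,0,0.03,0,0,0],[0.2,-0.02,0,0.03,0,0,0]]}}

```text
t: 21.93
tool_pos: [0.5124, -0.2581, 0.1261]
orientation: [0.287, 2.517, -0.09]
force: [-1.1, -0.8, 0.5]
opening: 0.0739
```

```bash
python3 - <<'E'
from go import *
snap('wrist','w16.png')
plan(pegpos('long',.08,0.012),Rtilt())
crop('w16.png',150,140,430,400,2.3,'w16z.png')
E
```

```text
t 21.9833 shift [-2.26  0.52  3.35] turn [-0. -0.  0.] F [-0.43  0.85 -0.04] open 0.0738
```

View pics/w16z.png

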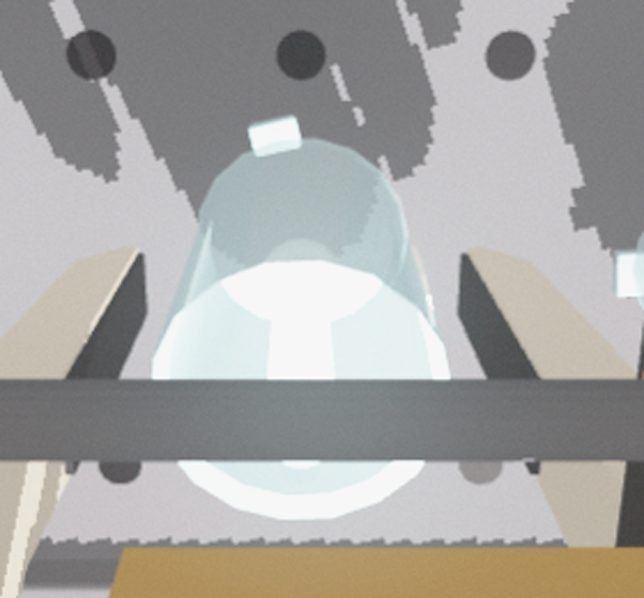

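```bash
cat >> go.py <<'E'
RZ=R.from_rotvec([0,0,-.5]).as_matrix()
Rd2=RZ@Rdown()
Rt2=R.from_rotvec(-np.radians(35)*BY/np.linalg.norm(BY)).as_matrix()@Rd2
E
python3 - <<'E'
from go import *
plan([.6223,.2255,.20],Rd2)
E
```

```text
t 21.9833 shift [ 4.4  19.34  2.96] turn [ 0.283  0.548 -0.484] F [-0.43  0.85 -0.04] open 0.0738
```

Call:
{"api": "drive_tool", "payload": {"increments": [[0.2,-0.2,0.05,0.3,0,0,0],[0.1,-0.7,0.15,1.0,0,0,0],[0.1,-1.4,0.3,2.1,0,0,0],[0,-2.2,0.5,3.3,0,0,0],[0,-2.5,0.9,4.6,0,0,0],[0,-2.2,2.0,5.7,0.02,0.04,-0.03],[0,-1.8,3.4,6.0,0.05,0.09,-0.08],[0,-1.3,4.8,6.0,0.08,0.15,-0.13],[0,-0.8,6.3,6.0,0.11,0.21,-0.185],[0,-0.3,7.8,6.0,0.14,0.27,-0.24],[0,0.3,9.3,6.0,0.17,0.33,-0.29],[0,0.9,10.8,6.0,0.2,0.38,-0.335],[0,1.5,12.3,6.0,0.23,0.44,-0.39],[0,2.1,13.8,5.9,0.26,0.5,-0.44],[0,2.7,15.3,5.6,0.283,0.548,-0.484],[0,3.3,16.7,5.0,0.283,0.548,-0.484],[0,3.9,18.1,4.2,0.283,0.548,-0.484],[0,4.4,19.3,3.2,0.283,0.548,-0.484],[0,4.4,19.3,3.0,0.283,0.548,-0.484],[0,4.4,19.3,3.0,0.283,0.548,-0.484]]}}

```text
t: 23.65
tool_pos: [0.6205, 0.2269, 0.1956]
orientation: [-1.109, -2.933, 0.005]
force: [-0.4, -0.3, -0.1]
opening: 0.093
```

```bash
python3 - <<'E'
from go import *
c=snap('wrist','w17.png');snap('side','s17.png')
plan([.6223,.2255,.059],Rd2)
i=cv2.resize(cv2.imread('pics/w17.png')[115:255,220:340],None,fx=3.3,fy=3.3,interpolation=cv2.INTER_CUBIC)
k=i.copy()
for z,r in [(.088,.031),(0,.0325)]:
    cv2.polylines(i,[((circ(c,.6223,.2255,z,r)-[220,115]+.5)*3.3).astype(int)],True,(0,0,255))
cv2.imwrite('pics/w17z.png',np.hstack([i,k]))
crop('s17.png',200,140,400,290,4,'s17z.png')
E
```

```text
t 23.75 shift [ 0.02  0.05 -5.65] turn [ 0.001 -0.002 -0.001] F [ 0.34 -0.32  0.34] open 0.0928
```

View pics/w17z.png

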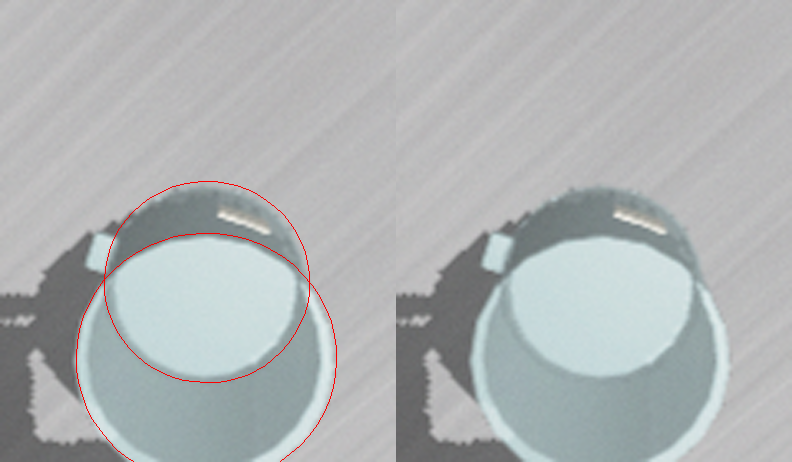

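View pics/s17z.png

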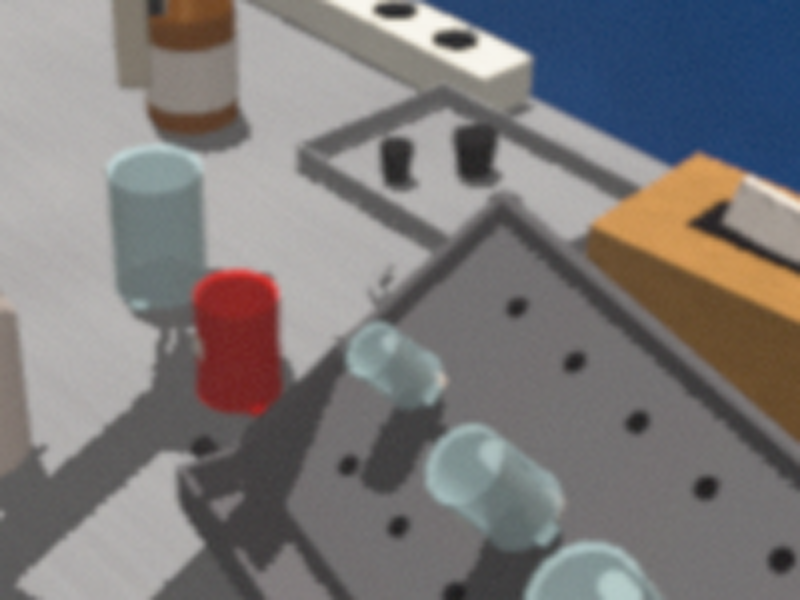

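Call:
{"api": "drive_tool", "payload": {"increments": [[0,0,0.02,-0.6,0,0,0],[0,0.01,0.03,-1.4,0,0,0],[0,0.01,0.03,-2.2,0,0,0],[0,0.01,0.03,-3.0,0,0,0],[0,0.01,0.03,-3.8,0,0,0],[0,0.01,0.03,-4.6,0,0,0],[0,0.01,0.03,-5.2,0,0,0],[0,0.01,0.03,-5.65,0,0,0],[0.1,0.01,0.03,-5.65,0,0,0],[0.18,0.01,0.03,-5.65,0,0,0],[0.18,0.01,0.03,-5.65,0,0,0]]}}

```text
t: 24.67
tool_pos: [0.6237, 0.2252, 0.0616]
orientation: [1.116, 2.934, 0.002]
force: [0.0, 0.3, 0.6]
opening: 0.0783
```

```bash
python3 - <<'E'
from go import *
c=snap('wrist','w18.png')
plan([.6223,.2253,.059],Rd2)
crop('w18.png',90,100,470,385,2.1,'w18z.png')
E
```

```text
t 24.7167 shift [-0.06 -0.   -0.11] turn [-0.001  0.003  0.   ] F [0.24 0.5  0.37] open 0.0772
```

View pics/w18z.png

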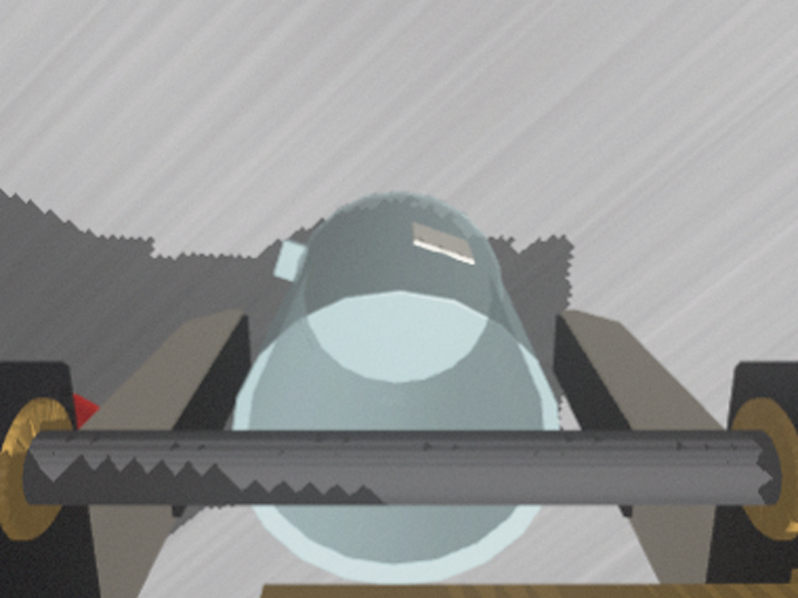

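Call:
{"api": "drive_tool", "payload": {"increments": [[0.25,-0.02,-0.02,-0.08,0,0,0],[0.3,-0.02,-0.02,-0.08,0,0,0],[0.33,-0.02,-0.02,-0.08,0,0,0],[0.38,-0.02,-0.02,-0.08,0,0,0],[0.5,-0.02,-0.02,-0.08,0,0,0],[0.5,-0.02,-0.02,-0.08,0,0,0],[0.5,-0.02,-0.02,-0.08,0,0,0],[0.5,-0.02,-0.02,-0.08,0,0,0]], "squeeze": 20}}

```text
t: 25.38
tool_pos: [0.6224, 0.2248, 0.0583]
orientation: [1.116, 2.936, 0.001]
force: [-1.2, 0.8, 4.5]
opening: 0.0629
```

```bash
python3 - <<'E'
from go import *
plan([.6223,.2253,.059],Rd2)
plan(pegpos('longest',.085,0.015),Rt2)
print(pegpos('longest',.085,0.015))
E
```

```text
t 25.3833 shift [-0.    0.02  0.03] turn [-0.     0.001  0.   ] F [-1.18  0.79  4.53] open 0.0629
t 25.3833 shift [ -8.26 -22.94   6.75] turn [-0.138 -0.594 -0.   ] F [-1.18  0.79  4.53] open 0.0629
[ 0.41595799 -0.34868174  0.22693948]
```

Call:
{"api": "drive_tool", "payload": {"increments": [[0.5,0,0,0,0,0,0],[0.5,0,0,0.3,0,0,0],[0.5,0,0,1.0,0,0,0],[0.5,0,0,2.0,0,0,0],[0.5,0,0,3.2,0,0,0],[0.5,0,0,4.5,0,0,0],[0.5,-0.1,-0.2,5.8,0,0,0],[0.5,-0.3,-0.8,7.0,0,-0.02,0],[0.5,-0.6,-1.8,8.0,-0.01,-0.05,0],[0.5,-1.1,-3.1,8.6,-0.02,-0.09,0],[0.5,-1.6,-4.5,8.8,-0.03,-0.13,0],[0.5,-2.1,-5.9,8.8,-0.04,-0.17,0],[0.5,-2.6,-7.3,8.8,-0.05,-0.21,0],[0.5,-3.1,-8.7,8.8,-0.06,-0.25,0],[0.5,-3.6,-10.1,8.8,-0.07,-0.29,0],[0.5,-4.1,-11.5,8.8,-0.08,-0.33,0],[0.5,-4.6,-12.9,8.8,-0.09,-0.37,0],[0.5,-5.1,-14.3,8.8,-0.1,-0.41,0],[0.5,-5.6,-15.7,8.8,-0.11,-0.45,0],[0.5,-6.1,-17.0,8.8,-0.12,-0.49,0]]}}

```text
t: 27.05
tool_pos: [0.4685, -0.2017, 0.278]
orientation: [0.936, 2.465, 0.082]
force: [0.0, 0.3, -1.7]
opening: 0.0631
```

Call:
{"api": "drive_tool", "payload": {"increments": [[0.5,-0.5,-1.4,0,-0.005,-0.03,0],[0.5,-1.0,-2.8,-0.2,-0.01,-0.06,0],[0.5,-1.5,-4.0,-0.6,-0.015,-0.09,0],[0.5,-1.9,-5.2,-1.2,-0.018,-0.104,0],[0.5,-2.2,-5.95,-2.0,-0.018,-0.104,0],[0.5,-2.2,-5.95,-2.0,-0.018,-0.104,0],[0.5,-2.2,-5.95,-2.0,-0.018,-0.104,0],[0.5,-2.2,-5.95,-2.0,-0.018,-0.104,0]]}}

```text
t: 27.72
tool_pos: [0.4147, -0.3488, 0.2282]
orientation: [0.904, 2.369, 0.108]
force: [0.4, 0.2, -1.5]
opening: 0.0626
```

```bash
python3 - <<'E'
from go import *
c=snap('wrist','w19.png');snap('side','s19.png')
print(robot.read_state()['q'].round(2))
plan(pegpos('longest',.085,0.015),Rt2)
plan(pegpos('longest',-.022,0.015),Rt2)
i=cv2.imread('pics/w19.png')
for n in Y:
    for b in (0,PEG[n][0]):
        p=proj(c,W(BP,tip(n,b)))[0]; cv2.circle(i,tuple(int(x) for x in p),3,(0,0,255),1)
cv2.imwrite('pics/w19o.png',i)
E
```

```text
[-1.08 -0.49  2.18  0.51  1.08 -2.09]
t 27.8167 shift [ 0.02 -0.   -0.09] turn [0.002 0.    0.001] F [-0.67 -0.52 -1.22] open 0.063
t 27.8167 shift [ 2.41 -0.56 -3.6 ] turn [0.002 0.    0.001] F [-0.67 -0.52 -1.22] open 0.063
```

View pics/w19o.png

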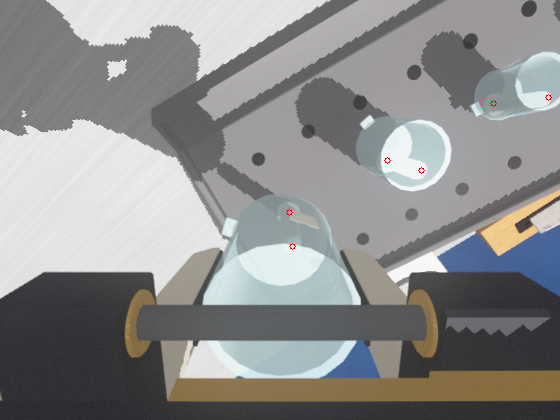

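View pics/s19.png

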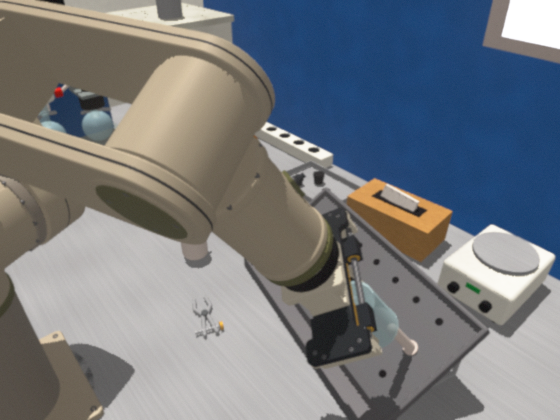

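Call:
{"api": "drive_tool", "payload": {"increments": [[0.5,0.3,-0.06,-0.5,0,0,0],[0.5,0.7,-0.16,-1.1,0,0,0],[0.5,1.1,-0.25,-1.7,0,0,0],[0.5,1.1,-0.25,-1.7,0,0,0]]}}

```text
t: 28.15
tool_pos: [0.4432, -0.3533, 0.1834]
orientation: [0.901, 2.372, 0.111]
force: [-1.0, 0.9, -1.9]
opening: 0.0628
```

```bash
python3 - <<'E'
from go import *
c=snap('wrist','w20.png');snap('side','s20.png')
plan(pegpos('longest',-.022,0.015),Rt2)
crop('w20.png',180,170,400,390,2.7,'w20z.png')
crop('s20.png',280,200,480,400,3,'s20z.png')
E
```

```text
t 28.25 shift [ 1.32 -0.33 -1.86] turn [-0.    -0.001 -0.   ] F [-0.42 -0.74 -0.49] open 0.0631
```

View pics/w20z.png

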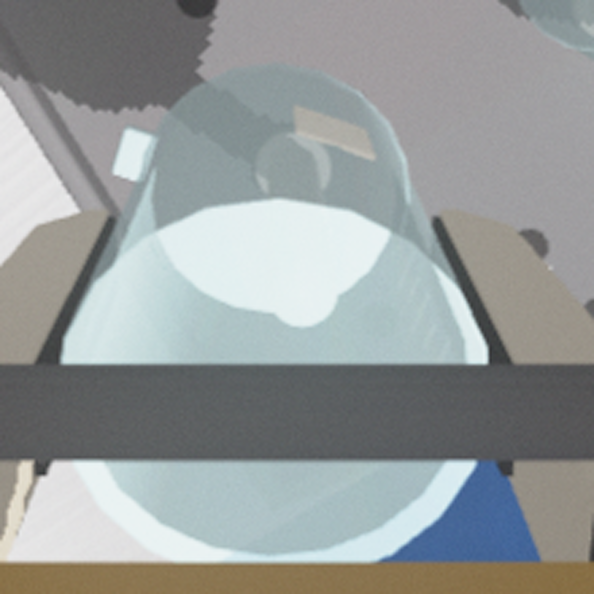

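View pics/s20z.png

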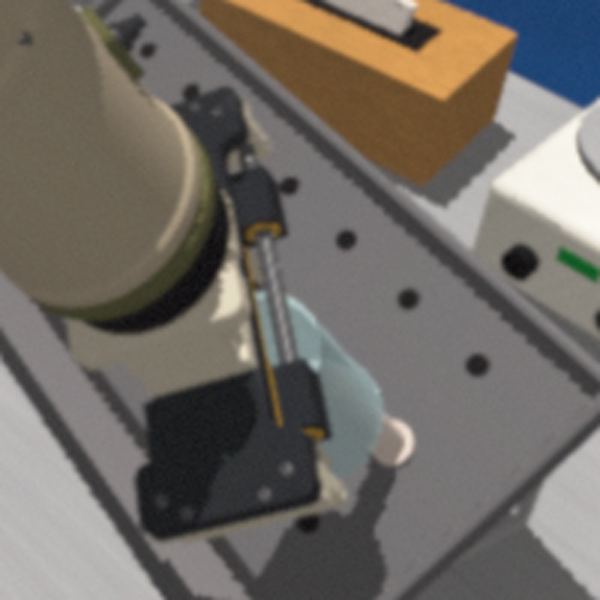

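Call:
{"api": "drive_tool", "payload": {"increments": [[0.5,0.2,-0.05,-0.3,0,0,0],[0.5,0.5,-0.12,-0.7,0,0,0],[0.5,0.8,-0.2,-1.1,0,0,0],[0.5,1.0,-0.26,-1.4,0,0,0],[0.5,1.15,-0.3,-1.6,0,0,0],[0.5,1.25,-0.32,-1.75,0,0,0],[0.5,1.3,-0.33,-1.82,0,0,0],[0.5,1.3,-0.33,-1.82,0,0,0],[0.5,1.3,-0.33,-1.82,0,0,0]]}}

```text
t: 29.0
tool_pos: [0.4747, -0.3638, 0.1404]
orientation: [0.903, 2.368, 0.107]
force: [0.8, 0.5, -0.1]
opening: 0.0629
```

```bash
python3 - <<'E'
from go import *
c=snap('wrist','w21.png')
plan(pegpos('longest',-.022,0.015),Rt2)
plan(pegpos('longest',-.0267,0.015),Rt2)
s=robot.read_state(); print(s['force']@U,s['force']@PD)
crop('w21.png',180,170,400,390,2.7,'w21z.png')
E
```

```text
t 29.05 shift [ 0.04  0.06 -0.05] turn [ 0.001 -0.     0.002] F [-0.7   0.38 -1.38] open 0.0631
t 29.05 shift [ 0.15  0.03 -0.2 ] turn [ 0.001 -0.     0.002] F [-0.7   0.38 -1.38] open 0.0631
-0.6853783631370759 1.4205731704582345
```

View pics/w21z.png

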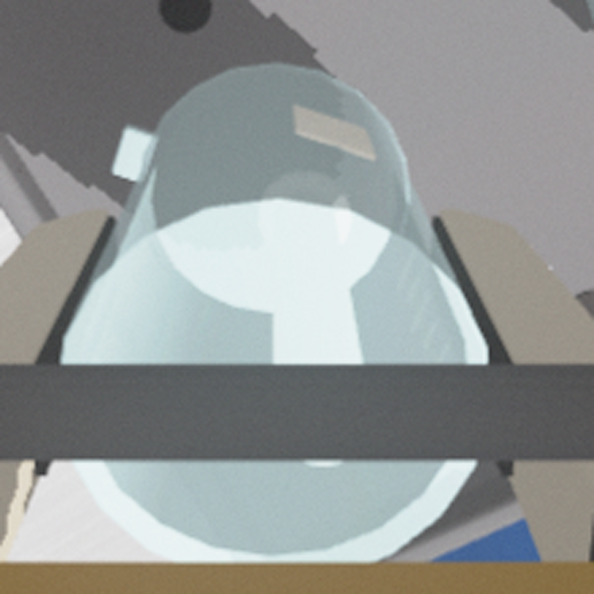

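Call:
{"api": "drive_tool", "payload": {"increments": [[0.5,0.05,0.01,-0.08,0,0,0],[0.5,0.1,0.02,-0.14,0,0,0],[0.5,0.14,0.03,-0.2,0,0,0],[0.5,0.14,0.03,-0.2,0,0,0],[0.5,0.14,0.03,-0.2,0,0,0]]}}

```text
t: 29.47
tool_pos: [0.4782, -0.3632, 0.1353]
orientation: [0.903, 2.368, 0.107]
force: [-4.7, 0.4, 4.0]
opening: 0.063
```

```bash
python3 - <<'E'
from go import *
plan(pegpos('longest',-.0267,0.015),Rt2)
s=robot.read_state(); print(s['force']@U,s['force']@PD)
E
```

```text
t 29.4667 shift [0.01 0.01 0.  ] turn [ 0.001 -0.001  0.002] F [-4.75  0.4   3.97] open 0.063
5.9607035352999205 1.5851759517475863
```

Call:
{"api": "drive_tool", "payload": {"increments": [[0.5,-0.02,0,0.03,0,0,0],[0.28,-0.02,0,0.03,0,0,0],[0.25,-0.02,0,0.03,0,0,0],[0.2,-0.02,0,0.03,0,0,0],[0.05,-0.02,0,0.03,0,0,0],[0.05,-0.02,0,0.03,0,0,0],[0.05,-0.02,0,0.03,0,0,0],[0.05,-0.02,0,0.03,0,0,0]]}}

```text
t: 30.13
tool_pos: [0.4777, -0.3629, 0.1356]
orientation: [0.903, 2.369, 0.108]
force: [0.3, 0.3, 0.4]
opening: 0.0882
```

```bash
python3 - <<'E'
from go import *
c=snap('wrist','w22.png')
plan(pegpos('longest',.1,0.02),Rt2)
crop('w22.png',150,150,430,400,2.3,'w22z.png')
E
```

```text
t 30.1833 shift [-2.96  0.68  4.03] turn [ 0.    -0.001  0.002] F [ 0.27  0.11 -0.04] open 0.0883
```

View pics/w22z.png

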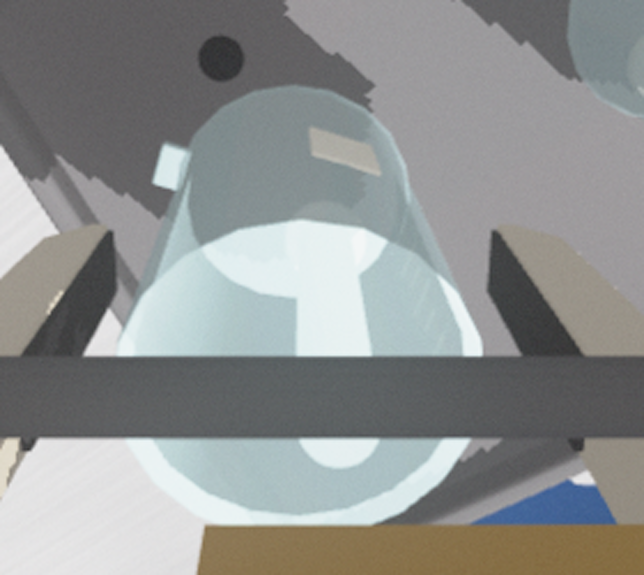

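Call:
{"api": "drive_tool", "payload": {"increments": [[0,-0.2,0.05,0.3,0,0,0],[0,-0.6,0.14,0.88,0,0,0],[0,-1.2,0.28,1.76,0,0,0],[0,-2.0,0.46,2.93,0,0,0],[0,-2.8,0.65,4.1,0,0,0],[0,-3.2,0.75,5.0,0,0,0],[0,-3.4,2.0,6.0,0,0,0],[0,-3.4,3.4,6.5,0,0,0],[0,-3.4,5,6.5,0,0,0],[0,-3.4,6.5,6.5,0,0,0],[0,-3.4,8,6.5,0,0,0],[0,-3.4,9.5,6.5,0,0,0],[0,-3.4,11,6.5,0,0,0],[0,-3.4,11,6.5,0,0,0],[0,-3.4,11,6.5,0,0,0]]}}

```text
t: 31.43
tool_pos: [0.4517, -0.1064, 0.3039]
orientation: [0.912, 2.401, 0.105]
force: [0.7, 0.1, 0.5]
opening: 0.0933
```

```bash
python3 - <<'E'
from go import *
c=snap('side','s23.png');snap('top','t23.png')
print(robot.read_state()['tool_pos'],robot.read_state()['t'])
crop('s23.png',240,170,480,370,3.3,'s23z.png')
crop('t23.png',130,150,470,290,2.3,'t23z.png')
E
```

```text
[ 0.45153518 -0.10669731  0.30383203] 31.5333
```

View pics/s23z.png

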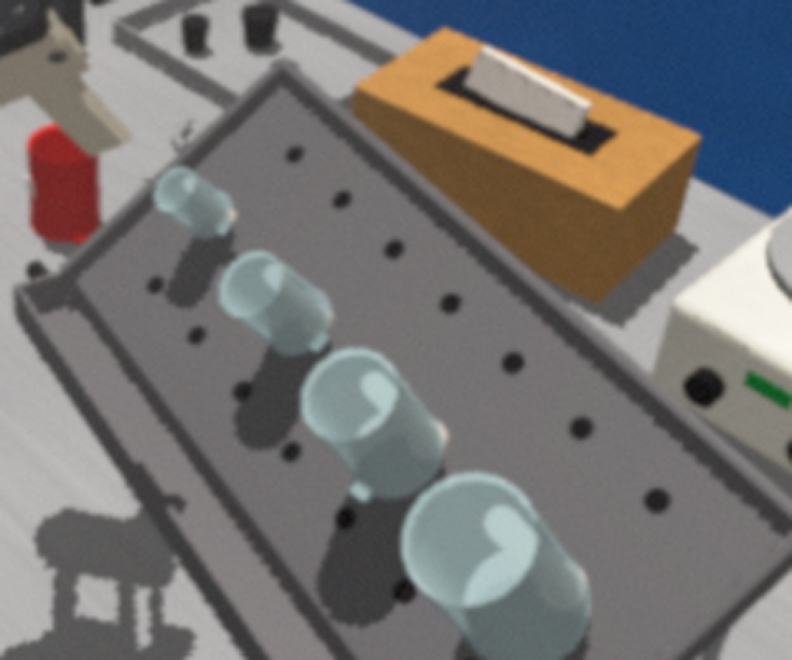

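View pics/t23z.png

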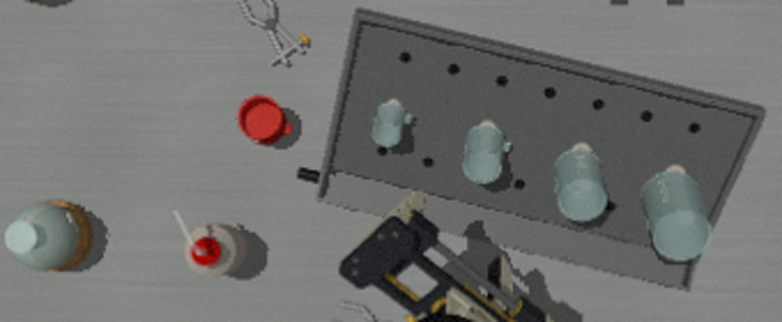

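```bash
python3 -c "
from plant import robot
print(robot.close_job()); s=robot.read_state(); print(s['t'],s['force'])"
```

```text
the job is handed in; nothing more can be done
None
the job is handed in; nothing more can be done
```

I took the pile apart from the top and hung all four beakers mouth down on their pegs: smallest on shortest, small on short, large on long, largest on longest. I then handed the job in at about 31.5 s; the simulator reported no verdict.

- **Contact before letting go:** I lowered each beaker until the force along the peg showed the tip at the closed end: 5.3, 3.3, 7.7 and 6.0 N, smallest to largest. The force reading carries about 1 N of noise.
- **Last pictures:** In the final side and top pictures, all four beakers hang on their own pegs. The gripper is open and clear of everything, and the flask and the red look-alike show no visible movement.
- **Not measured:** I did not measure the final depth of the tips inside the beakers. That rests on the contact force before release and on the pictures.
- **Small disagreements:** When gripping the largest beaker the fingers read 63 mm instead of the nominal 62, and the small and large ones read up to 1 mm narrow. Neither had any visible effect.
- **Turned grip:** For the largest beaker I turned the grip by 0.5 rad so the last joint would stay away from its limit.

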